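Set out supplies on three soldering-practice sheets

ROBOT

A 6-joint arm with a two-finger parallel gripper is mounted at the origin on the work surface. World frame = base frame: x ahead of the robot, y to its left, z up, the work surface at z = 0. Lengths are in mm, angles in rad, forces in N, time in s.
With the tool pointing down it reaches from about 350 to 975 mm from the base axis. Payload 7.1 kg.
Tool frame: the origin (TCP) lies on the centre line of the jaws, within the pads' length; the fingertips stand 17 mm ahead of it and the grasp point (between the pads) lies 2 mm behind it; z points along the fingers, y is the direction in which the jaws open and shut (so a half turn about z gives the same grasp; the last joint's range is limited). The gripper opens to 88 mm and grips with 3 to 60 N. Pads are 20 mm wide; open, the fingers measure 115 mm over their backs; the gripper's body (75 mm by 178 mm) begins 61 mm behind the grasp point.
Start: joints at [-1.331, 0.423, 1.63, -0, 1.089, -0.019], TCP at [159.969, -604.164, 201.275] pointing down, gripper open.
Joint ranges: [-3, 3], [-0.9, 2.11], [0.09, 2.58], [-1.31, 4.45], [0.11, 2.69], [-2.54, 2.54]. Speed limits (rad/s): [2.39, 2.39, 3.01, 3.14, 3.14, 3.14].

INTERFACE

Orientations are given as a rotation vector (axis times angle).
In Python, from workcell import ctrl, imaging, workorder gives the robot as it stands. The module is installed in compiled form; this text tells all that it offers.
- The arm moves only by the shell command python3 -m crank 'ROWS' [OPENING]. ROWS is JSON, a list of rows, each an object with "travel": the shift along the tool's x, y, z as a fraction of full scale, a list of three; "turn": the turn about the tool's z as a fraction of full scale. In form: [{"travel": [dx, dy, dz], "turn": turn}, ...]. A call has 1 to 20 rows; each row shifts and turns the pose as measured when the row begins, along the tool's axes as they then stand; what a row does not reach is not made up. Full scale, the value 1, is 5 cm for a shift and 0.1 rad for a turn. A row lasts 1/10 s, in which the tool goes at most 50 mm and 8.59 degrees, less where a joint would pass 70% of its speed; a pose out of reach is approached as far as the arm can. A call with a number of a shift or a turn outside -1 to 1 is refused whole. A call with a gripper value outside its range is refused whole. OPENING is the gripper command: -1 is shut, 1 is fully open, values between are in proportion, set as the call begins (- or left out, the last holds). The fingers move at their own pace and stop on an object; the grip force is fixed at half the most. Time passes only in rows, so rows that do not move let the fingers close. It gives the time, the measured TCP pose, the force and the opening at its end, in the units of the state.
- ctrl.get_obs(): the state, without advancing time (a new reading comes with each control period).
- imaging.get_image(name): name is "scene" or "side" or "wrist"; returns the picture (384x512x3 uint8, blue, green, red); there is no depth.
- imaging.camera_info(name): a dict with "camera_matrix" (3x3 intrinsics, pixels), "rvec" (rotation vector, rad) and "tvec" (3), from world to camera coordinates, as OpenCV has them. Camera axes: x right, y down, z forward; pixel columns grow to the right and rows downward; lengths in mm; the calibration is good to about 2 mm. A picture is of the moment at which its call begins: read the wrist's pose just before it. camera_info takes no time and is no camera call; for the wrist camera it gives the pose at the moment of the call.
- workorder.close_job(): hands the job in, once; it reports no verdict.
The state is a dict: "t": time; "qpos": joint angles; "qvel": joint speeds; "joint_torque": joint torques, N m; "ee_pos": TCP position; "orientation": TCP orientation; "ft_force": force on the tool from outside, world axes, zero at the start; "moment": the same for the moment, N m; "width": finger opening in mm.
Only numpy, scipy, OpenCV 4.12 (cv2) and the standard library are available. Lean on these libraries where they do the work, as an engineer would, in place of code of your own. Each camera call takes 0.05 s, during which the arm holds its last target.

TASK

Set out the supplies for the soldering lesson, each standing upright and centred in a printed outline, with left and right as seen from the robot looking out over the table: the solder spool left of the round board, the tip-cleaner tin right of the square board, and the large parts box left of the long narrow board, lengthwise in its outline. Then put the small parts box centred on top of the large one, lengthwise the same way. Leave the jar, the battery and the screwdriver where they lie.

Things in the scene. Friction and masses are not known exactly. Their poses are not given: they have to be found in the camera images.
- spool_mid (a point): Solder spool: grey flanged reel wound with silvery wire, standing on its flange, 54 mm diameter (flanges; 48 mm over the winding), 44 mm high, about 120 g. Point at its centre, 22 mm above its underside; z is its axis, up.
- cleaner_mid (a point): Tip-cleaner tin: round grey tin, 65 mm diameter, 38 mm high, with coppery-brass curls showing in its top, about 150 g, solid. Point at its centre, 19 mm above its underside; z up.
- box_large_mid (a point): Large parts box: closed white plastic box with a flat top, 70 mm (its x) by 50 mm (its y) by 32 mm high, about 110 g. Point at its centre, 16 mm above its underside; x along its length, z up.
- box_small_mid (a point): Small parts box: closed white plastic box like the large one, 48 mm (its x) by 34 mm (its y) by 24 mm high, about 50 g. Point at its centre, 12 mm above its underside; x along its length, z up.
- sheet_round: White leaflet fixed flat on the table, 110 (its x) by 220 mm (its y), under 1 mm thick, a black round circuit board, 64 mm diameter at its middle (parts on it below 10 mm high). Printed black-line outlines, 84 (x) by 58 mm (y), beside the board: left one centred at y = +75 mm, right one at y = -75 mm, x = 0. Origin: leaflet's middle at table height; x away from the robot, y to the robot's left (within 0.2 rad), z up.
- sheet_square: White leaflet fixed flat on the table, 110 (its x) by 220 mm (its y), under 1 mm thick, a black square circuit board, 60 by 60 mm at its middle (parts on it below 10 mm high). Printed black-line outlines, 84 (x) by 58 mm (y), beside the board: left one centred at y = +75 mm, right one at y = -75 mm, x = 0. Origin: leaflet's middle at table height; x away from the robot, y to the robot's left (within 0.2 rad), z up.
- sheet_long: White leaflet fixed flat on the table, 110 (its x) by 220 mm (its y), under 1 mm thick, a black long narrow circuit board, 90 mm (x) by 28 mm (y) at its middle (parts on it below 10 mm high). Printed black-line outlines, 84 (x) by 58 mm (y), beside the board: left one centred at y = +75 mm, right one at y = -75 mm, x = 0. Origin: leaflet's middle at table height; x away from the robot, y to the robot's left (within 0.2 rad), z up.
- jar: Bystander: small amber glass jar with a black cap, 32 mm diameter, 42 mm high, loose on the table. Origin at the centre of its underside, z up.
- battery: Bystander: block battery lying flat, about 48 (x) by 26 (y) by 17 mm high, dark with a copper end, loose. Origin at the middle of its underside.
- driver: Bystander: screwdriver with a black handle lying on the table, 150 mm long along its x, loose. Origin at table height below it.
Mind the look-alikes: they are no part of the job. What is shaped like the part that bears cleaner_mid but green is not meant. Leave any blue look-alike of the part that bears spool_mid alone.

How it is judged (in metres and radians):
At the end, for the whole second after the job is handed in: Spool left of the round board, tin right of the square one, large box left of the long one: upright on the table, within 12 mm in x and y of outline centre; small box on the large, centres within 10 mm; large box lengthwise along sheet x, small along large (0.26 rad); all at rest (x of spool_mid in the frame of sheet_round between -0.012 and 0.012 m and y of spool_mid in the frame of sheet_round between 0.063 and 0.087 m and height (world z) of spool_mid between 0.017 and 0.027 m and angle between each of spool_mid, cleaner_mid, box_large_mid, box_small_mid's own z axis and vertical below 0.1 rad and linear speed of each of spool, cleaner, box_large, box_small below 0.02 m/s and angular speed of each of spool, cleaner, box_large, box_small below 0.2 rad/s and x of cleaner_mid in the frame of sheet_square between -0.012 and 0.012 m and y of cleaner_mid in the frame of sheet_square between -0.087 and -0.063 m and height (world z) of cleaner_mid between 0.014 and 0.024 m and x of box_large_mid in the frame of sheet_long between -0.012 and 0.012 m and y of box_large_mid in the frame of sheet_long between 0.063 and 0.087 m and height (world z) of box_large_mid between 0.011 and 0.021 m and angle between the x axis of box_large_mid and the x axis of sheet_long, either way round below 0.26 rad and horizontal distance between box_small_mid and box_large_mid below 0.01 m and angle between the x axis of box_small_mid and the x axis of box_large_mid, either way round below 0.26 rad and height (world z) of box_small_mid between 0.039 and 0.049 m); the robot touches nothing.
It fails at once if the jar is pushed more than 30 mm from its place (distance of jar from where it was at the start of the episode above 0.03 m).
It fails at once if the battery is pushed more than 30 mm from its place (distance of battery from where it was at the start of the episode above 0.03 m).
It fails at once if the screwdriver is pushed more than 30 mm from its place (distance of driver from where it was at the start of the episode above 0.03 m).
It also fails if it takes over 106 s, if anything falls off the work surface, if the arm or the gripper's body presses on something with over 40 N, if the wrist force passes 120 N, or if a joint passes its speed limit or range.

## Working session

There is one attempt and no reset: what is moved stays moved. The work goes in short steps, Python scripts to look and compute and a shell command to move; the robot and the scene stay as the last step left them, time stands still between calls to the robot, and variables do not carry over. Pictures are saved under pics/ and viewed, and the job is handed in when it is done.

```bash
mkdir -p pics
python3 - <<'E'
from workcell import ctrl, imaging
import cv2
o=ctrl.get_obs(); print(o['t'],o['ee_pos'],o['orientation'],o['width'])
for n in ['scene','side','wrist']:
    im=imaging.get_image(n); cv2.imwrite(f'pics/{n}0.png',im)
    print(n,imaging.camera_info(n))
E
```

```text
0.0 [ 159.83274373 -603.60304379  200.49061686] [-3.11382555e+00 -4.05148555e-01  2.43895171e-04] 87.90538253036283
scene {'camera_matrix': array([[412.09823473,   0.        , 264.93665289],
       [  0.        , 412.09823473, 188.1482207 ],
       [  0.        ,   0.        ,   1.        ]]), 'rvec': array([ 1.4584665 ,  2.09182977, -0.87913234]), 'tvec': array([ 203.86716462, -334.78603038, 1498.78775119])}
side {'camera_matrix': array([[491.46949746,   0.        , 259.86215703],
       [  0.        , 491.46949746, 186.58339432],
       [  0.        ,   0.        ,   1.        ]]), 'rvec': array([ 0.46269392, -2.75409109,  1.18023627]), 'tvec': array([ 543.52980112,  202.88151594, 1344.75025128])}
wrist {'camera_matrix': array([[267.942536  ,   0.        , 254.03124478],
       [  0.        , 267.942536  , 191.96297163],
       [  0.        ,   0.        ,   1.        ]]), 'rvec': array([-2.31288162,  1.78112199,  0.24261262]), 'tvec': array([-624.48010041,  -33.06488147,  389.25452248])}
```

View pics/scene0.png

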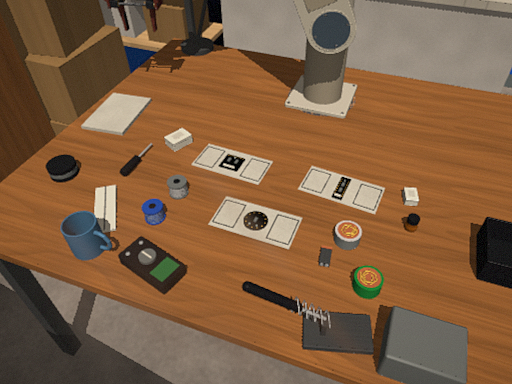

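View pics/side0.png

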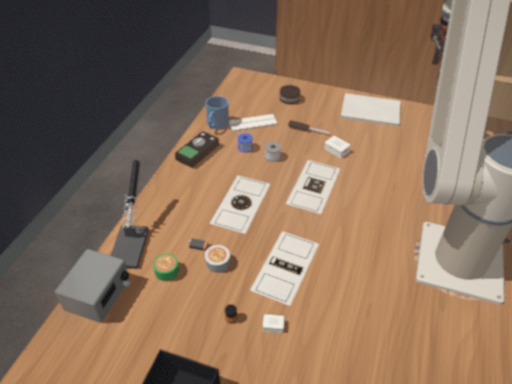

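View pics/wrist0.png

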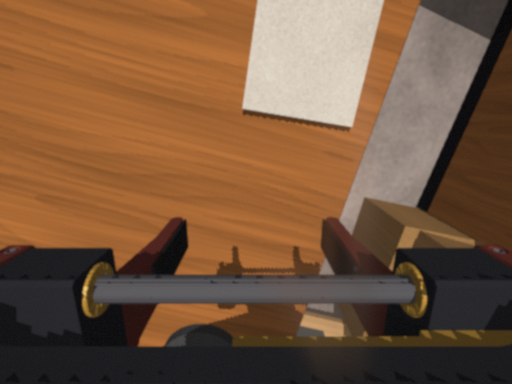

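Scene view: robot at the top, so robot's left is image right. I see the square leaflet at (232,162), the long one at (341,189) and the round one at (256,220). The grey spool is at (177,187), with the blue look-alike at (153,211). The tin is at (347,235), with the green look-alike at (367,282). The large box is at (178,139), small box (411,196), jar (413,222), battery (325,257) and driver (137,158). The next step is precise measurement from zoomed crops.

```bash
cat > h.py <<'E'
import numpy as np, cv2
from workcell import ctrl, imaging
def cam(n):
    c=imaging.camera_info(n); return np.array(c['camera_matrix']),cv2.Rodrigues(np.array(c['rvec']))[0],np.array(c['tvec']).ravel()
def unproj(c,uv,z):
    K,R,t=c; d=R.T@np.linalg.solve(K,[uv[0],uv[1],1]); o=-R.T@t
    return (o+d*(z-o[2])/d[2])
def proj(c,P):
    K,R,t=c; return cv2.projectPoints(np.array(P,float).reshape(-1,3),cv2.Rodrigues(R)[0],t,K,None)[0].reshape(-1,2)
E
python3 - <<'E'
import cv2
s=cv2.imread('pics/scene0.png'); d=cv2.imread('pics/side0.png')
cv2.imwrite('pics/sA.png',cv2.resize(s[120:260,130:290],None,fx=5,fy=4.28 and 5,interpolation=cv2.INTER_CUBIC)[:600])
cv2.imwrite('pics/sB.png',cv2.resize(s[155:275,285:435],None,fx=5,fy=5,interpolation=cv2.INTER_CUBIC))
E
```

```text
(no output)
```

View pics/sA.png

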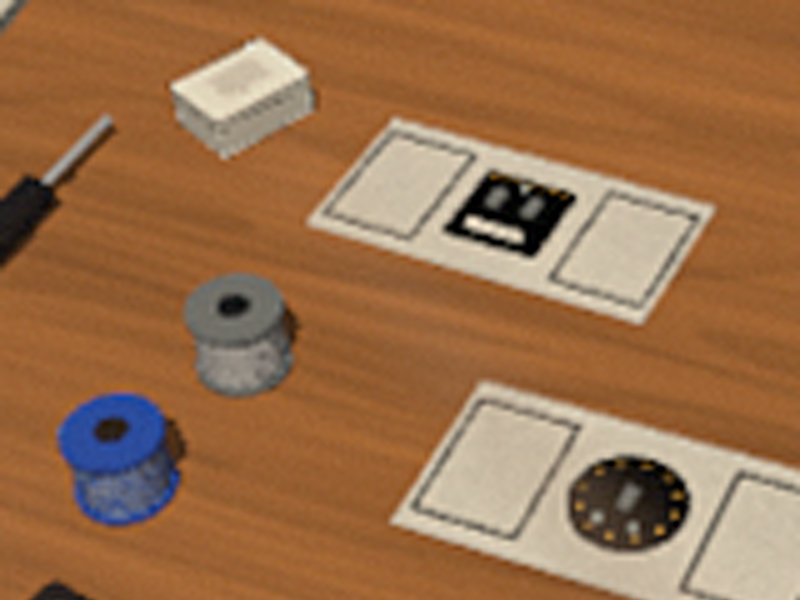

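View pics/sB.png

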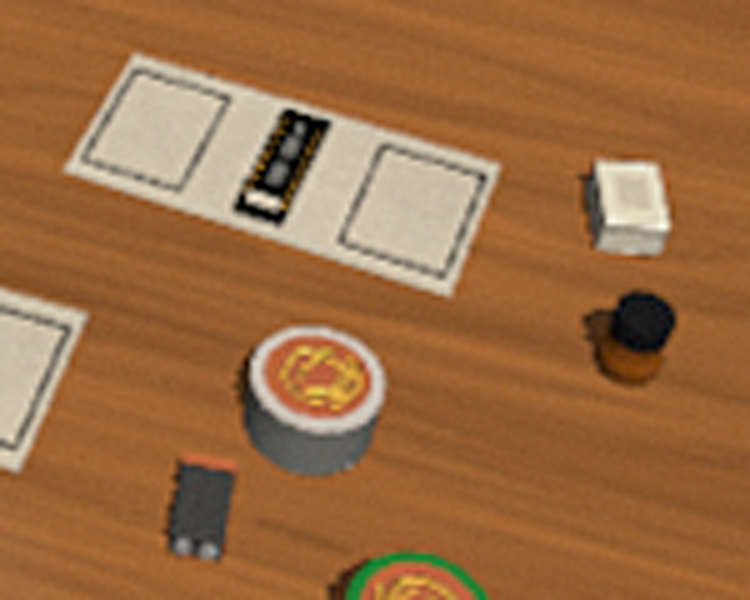

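```bash
cat > m.py <<'E'
from h import *
c=cam('scene')
A=lambda u,v:(130+(u+.5)/5-.5,120+(v+.5)/5-.5)
B=lambda u,v:(285+(u+.5)/5-.5,155+(v+.5)/5-.5)
def up(p,z): return unproj(c,p,z)[:2]
S={'square':[A(395,118),A(716,206),A(642,325),A(308,222)],'round':[A(483,381),B(88,314),B(17,470),A(391,523)],'long':[B(135,53),B(500,163),B(452,296),B(66,172)],}
# order: near-right(y-), near-left(y+), far-left, far-right
for k,q in S.items():
    w=np.array([up(p,0) for p in q]); ctr=w.mean(0)
    e=(w[1]-w[0]+w[2]-w[3]); yaw=np.arctan2(-e[0],e[1])
    f=(w[3]-w[0]+w[2]-w[1]); yx=np.arctan2(f[1],f[0])
    print(k,ctr.round(1),'yaw',yaw.round(3),yx.round(3),'size',np.linalg.norm(e)/2,np.linalg.norm(f)/2)
    R=np.array([[np.cos(yaw),-np.sin(yaw)],[np.sin(yaw),np.cos(yaw)]])
    print('  left',(ctr+R@[0,75]).round(1),'right',(ctr+R@[0,-75]).round(1))
def rect(n,q,z):
    w=np.array([up(p,z) for p in q]); print(n,w.mean(0).round(1),[ (np.linalg.norm(w[(i+1)%4]-w[i]).round(1),np.arctan2(*(w[(i+1)%4]-w[i])[::-1]).round(3)) for i in range(4)])
rect('large',[A(172,88),A(258,38),A(312,75),A(220,125)],32)
rect('small',[B(594,162),B(657,160),B(670,232),B(597,238)],24)
rect('batt',[B(185,460),B(237,465),B(220,550),B(170,545)],17)
print('spool',up(A(237,311),44),'blue',up(A(115,434),44),'tin',up(B(317,378),38),'green',up((367,278),38),'jar',up(B(642,320),42))
print('driver',up((152,145),5),up((124,171),10))
E
python3 m.py
```

```text
square [ 449.7 -156.4] yaw -0.056 -0.046 size 219.58586521820635 110.1638554670785
  left [453.8 -81.5] right [ 445.5 -231.3]
round [640.4  -7.5] yaw -0.016 -0.028 size 219.07390411673086 109.96781292649113
  left [641.5  67.5] right [639.2 -82.5]
long [444.1 175.7] yaw -0.089 -0.079 size 219.38666783641415 110.86700362863424
  left [450.7 250.4] right [437.4 101. ]
large [ 424.6 -348.8] [(np.float64(69.1), np.float64(2.773)), (np.float64(55.2), np.float64(1.145)), (np.float64(70.1), np.float64(-0.429)), (np.float64(51.0), np.float64(-2.019))]
small [427.8 357.6] [(np.float64(34.8), np.float64(1.968)), (np.float64(55.0), np.float64(0.219)), (np.float64(39.8), np.float64(-1.109)), (np.float64(58.5), np.float64(-2.997))]
batt [698.1 192.3] [(np.float64(24.8), np.float64(1.802)), (np.float64(50.8), np.float64(0.084)), (np.float64(23.1), np.float64(-1.339)), (np.float64(50.5), np.float64(-3.023))]
spool [ 619.30057301 -241.82791367] blue [ 721.1359986  -255.73275404] tin [621.73563391 227.34443167] green [741.12803688 295.08478242] jar [533.00351899 370.70622797]
driver [ 464.1875998 -422.6991173] [ 602.27113822 -430.91068665]
```

```bash
cat > go.py <<'E'
import sys
from h import *
def st():
    o=ctrl.get_obs(); R=cv2.Rodrigues(np.array(o['orientation']))[0]
    return o,R
def go(x,y,z,yaw):
    o,R=st(); p=np.array(o['ee_pos']); cy=np.arctan2(R[1,0],R[0,0])
    d=(yaw-cy+np.pi/2)%np.pi-np.pi/2
    D=np.array([x,y,z])-p; cur=R.T@D
    Rz=cv2.Rodrigues(np.array([0,0,-d]))[0]; aft=Rz.T@cur
    print('t %.2f'%o['t'],'pos',p.round(1),'yaw %.3f'%cy,'tilt',R[:,2].round(3),'w %.1f'%o['width'],'F',np.round(o['ft_force'],1),'q',np.round(o['qpos'],2))
    print('world D',D.round(1),'| turn units %.2f'%(-d/0.1),'| shift now units',(cur/50).round(2),'| shift after turn',(aft/50).round(2))
if __name__=='__main__': go(*map(float,sys.argv[1:]))
E
python3 go.py 424.6 -348.8 170 -0.41
```

```text
t 0.15 pos [ 159.9 -603.8  200.7] yaw 0.259 tilt [-0.     0.001 -1.   ] w 88.0 F [-0.  -1.1 -1. ] q [-1.33  0.42  1.63 -0.    1.09 -0.02]
world D [264.7 255.  -30.7] | turn units 6.69 | shift now units [ 6.42 -3.57  0.62] | shift after turn [ 2.82 -6.79  0.62]
```

```bash
python3 -m crank '[{"travel":[0,0,0],"turn":1},{"travel":[0,0,0],"turn":1},{"travel":[0,0,0],"turn":1},{"travel":[0,0,0],"turn":1},{"travel":[0,0,0],"turn":1},{"travel":[0,0,0],"turn":1},{"travel":[0,0,0],"turn":0.7},{"travel":[0.3,-0.7,0.06],"turn":0},{"travel":[0.3,-0.7,0.06],"turn":0},{"travel":[0.3,-0.7,0.06],"turn":0},{"travel":[0.3,-0.7,0.06],"turn":0},{"travel":[0.3,-0.7,0.06],"turn":0},{"travel":[0.3,-0.7,0.06],"turn":0},{"travel":[0.3,-0.7,0.06],"turn":0},{"travel":[0.3,-0.7,0.06],"turn":0}]' 1; python3 go.py 424.6 -348.8 170 -0.41
```

```text
t: 1.65
ee_pos: [391.3, -395.6, 172.6]
orientation: [-3.058, 0.698, 0.006]
ft_force: [0.6, -0.4, -0.5]
width: 87.6
t 1.65 pos [ 391.3 -395.6  172.6] yaw -0.449 tilt [-0.003  0.006 -1.   ] w 87.6 F [ 0.6 -0.4 -0.5] q [-0.81  0.36  1.8   0.    0.98  1.2 ]
world D [33.3 46.8 -2.6] | turn units -0.39 | shift now units [ 0.2  -1.13  0.06] | shift after turn [ 0.24 -1.12  0.06]
```

```bash
python3 -m crank '[{"travel":[0.12,-0.56,0],"turn":-0.2},{"travel":[0.12,-0.56,0],"turn":-0.19},{"travel":[0,0,0],"turn":0}]'; python3 go.py 424.6 -348.8 170 -0.41
python3 - <<'E'
from h import *
c=cam('wrist'); im=imaging.get_image('wrist'); cv2.imwrite('pics/w1.png',im)
print(proj(c,[[424.6,-348.8,32],[424.6,-348.8,0]]))
E
```

```text
t: 1.95
ee_pos: [429.6, -344.6, 171.7]
orientation: [-3.071, 0.628, 0.008]
ft_force: [0.5, -0.9, -1.1]
width: 87.7
t 1.95 pos [ 429.6 -344.6  171.7] yaw -0.404 tilt [-0.003  0.008 -1.   ] w 87.7 F [ 0.5 -0.9 -1.1] q [-0.7   0.36  1.81  0.    0.98  1.27]
world D [-5.  -4.2 -1.7] | turn units 0.06 | shift now units [-0.06  0.12  0.03] | shift after turn [-0.06  0.12  0.03]
[[258.59618674 180.05581447]
 [258.33275491 174.61580261]]
```

View pics/w1.png

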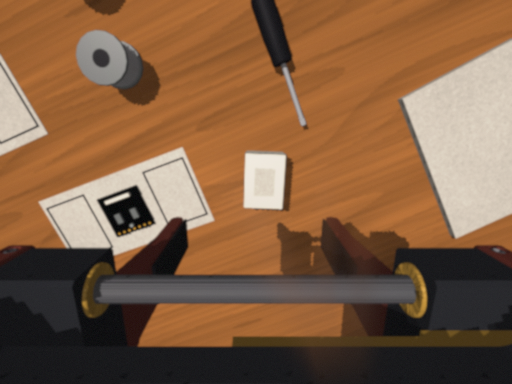

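Run:
```python
import cv2
s=cv2.imread('pics/w1.png'); cv2.imwrite('pics/w1z.png',cv2.resize(s[140:220,225:305],None,fx=7,fy=7,interpolation=cv2.INTER_CUBIC))
```

```text
(no output)
```

View pics/w1z.png

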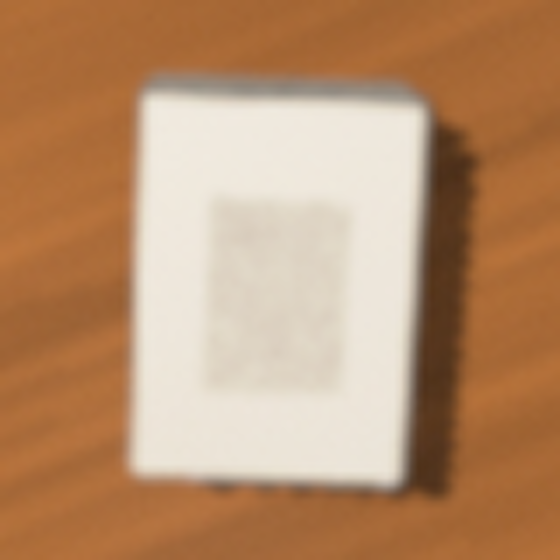

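```bash
cat > rect.py <<'E'
from h import *
def rect(cn,q,z,ox,oy,k):
    c=cam(cn)
    w=np.array([unproj(c,(ox+(u+.5)/k-.5,oy+(v+.5)/k-.5),z)[:2] for u,v in q])
    print(w.mean(0).round(1),[(np.linalg.norm(w[(i+1)%4]-w[i]).round(1),(np.arctan2(*(w[(i+1)%4]-w[i])[::-1])%np.pi).round(3)) for i in range(4)])
E
python3 - <<'E'
from rect import *
rect('wrist',[(143,92),(428,100),(407,484),(131,475)],32,225,140,7)
E
```

```text
[ 419.5 -355.6] [(np.float64(48.8), np.float64(1.138)), (np.float64(69.6), np.float64(2.714)), (np.float64(50.1), np.float64(1.133)), (np.float64(69.4), np.float64(2.696))]
```

Run:
```python
import cv2
s=cv2.imread('pics/side0.png'); cv2.imwrite('pics/d1z.png',cv2.resize(s[100:220,240:380],None,fx=5,fy=5,interpolation=cv2.INTER_CUBIC))
cv2.imwrite('pics/d2z.png',cv2.resize(s[225:335,190:330],None,fx=5,fy=5,interpolation=cv2.INTER_CUBIC))
```

```text
(no output)
```

View pics/d1z.png

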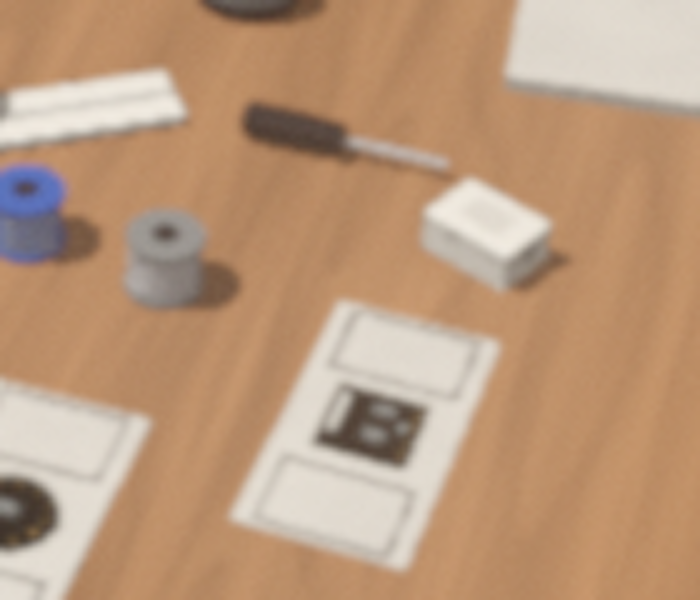

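View pics/d2z.png

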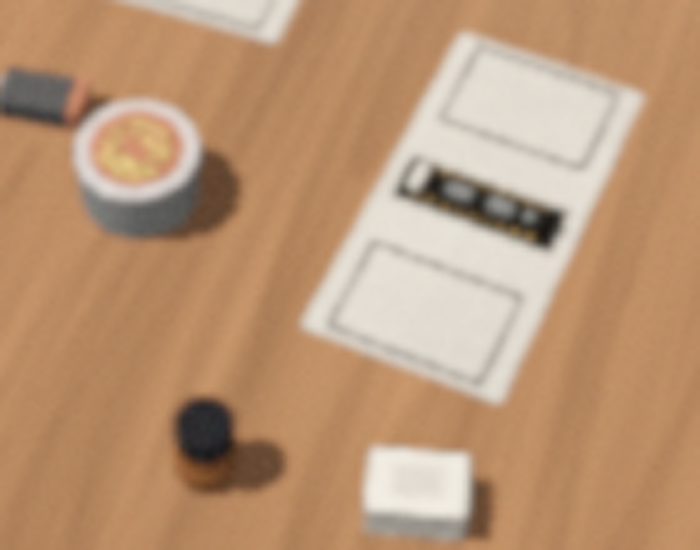

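```bash
cat > m2.py <<'E'
from rect import *
c=cam('side')
print('large');rect('side',[(424,216),(470,178),(552,222),(505,265)],32,240,100,5)
print('square');rect('side',[(340,300),(499,345),(402,572),(230,519)],0,240,100,5)
print('long');rect('side',[(462,31),(645,96),(499,404),(302,325)],0,190,225,5)
print('small');rect('side',[(372,447),(472,452),(468,520),(364,515)],24,190,225,5)
P=lambda u,v,z,ox,oy:print(unproj(c,(ox+(u+.5)/5-.5,oy+(v+.5)/5-.5),z).round(1))
print('spool');P(166,232,44,240,100)
print('tin');P(137,150,38,190,225)
E
python3 m2.py
```

```text
large
[ 417.3 -348.4] [(np.float64(55.4), np.float64(1.196)), (np.float64(68.6), np.float64(2.716)), (np.float64(59.0), np.float64(1.215)), (np.float64(70.0), np.float64(2.665))]
square
[ 447.9 -157. ] [(np.float64(110.1), np.float64(3.065)), (np.float64(220.3), np.float64(1.515)), (np.float64(109.2), np.float64(3.071)), (np.float64(220.9), np.float64(1.519))]
long
[442.1 173.6] [(np.float64(111.4), np.float64(3.036)), (np.float64(220.1), np.float64(1.471)), (np.float64(109.5), np.float64(3.036)), (np.float64(220.1), np.float64(1.48))]
small
[419.2 358.7] [(np.float64(48.3), np.float64(0.28)), (np.float64(36.6), np.float64(1.809)), (np.float64(49.1), np.float64(0.282)), (np.float64(36.8), np.float64(1.787))]
spool
[ 613.  -247.9   44. ]
tin
[617.1 227.5  38. ]
```

```bash
cat > tri.py <<'E'
from rect import *
def tri(obs):
    M=np.zeros((3,3));b=np.zeros(3);r=[]
    for cn,uv in obs:
        K,R,t=cam(cn) if isinstance(cn,str) else cn
        d=R.T@np.linalg.solve(K,[*uv,1]);d/=np.linalg.norm(d);o=-R.T@t
        Q=np.eye(3)-np.outer(d,d);M+=Q;b+=Q@o;r.append((Q,o))
    x=np.linalg.solve(M,b); return x.round(1),[np.linalg.norm(Q@(x-o)).round(1) for Q,o in r]
A=lambda u,v:(130+(u+.5)/5-.5,120+(v+.5)/5-.5)
B=lambda u,v:(285+(u+.5)/5-.5,155+(v+.5)/5-.5)
D1=lambda u,v:(240+(u+.5)/5-.5,100+(v+.5)/5-.5)
D2=lambda u,v:(190+(u+.5)/5-.5,225+(v+.5)/5-.5)
E
python3 - <<'E'
from tri import *
for n in ['scene','side','wrist']:
    K,R,t=cam(n);print(n,-R.T@t)
m=lambda q:np.mean(q,0)
l_s=m([A(172,88),A(258,38),A(312,75),A(220,125)]); l_d=m([D1(424,216),D1(470,178),D1(552,222),D1(505,265)])
W=lambda u,v:(225+(u+.5)/7-.5,140+(v+.5)/7-.5)
l_w=m([W(143,92),W(428,100),W(407,484),W(131,475)])
print(tri([('scene',l_s),('side',l_d)]),tri([('scene',l_s),('side',l_d),('wrist',l_w)]))
print('spool',tri([('scene',A(237,311)),('side',D1(166,232))]))
print('tin',tri([('scene',B(317,378)),('side',D2(137,150))]))
E
```

```text
scene [1293.05129453  262.23559342  811.94770355]
side [ 269.35166663  966.98224618 1066.45853543]
wrist [ 495.00632112 -375.99589464  353.84614643]
(array([ 418. , -354.1,   26.3]), [np.float64(0.7), np.float64(0.7)]) (array([ 418.2, -355. ,   25.6]), [np.float64(1.1), np.float64(0.7), np.float64(0.9)])
spool (array([ 614.1, -247. ,   41.1]), [np.float64(2.9), np.float64(2.9)])
tin (array([618.4, 226.4,  35. ]), [np.float64(1.0), np.float64(1.0)])
```

```bash
python3 go.py 419 -355.3 22 -0.436
```

```text
t 2.00 pos [ 428.8 -345.6  171.7] yaw -0.404 tilt [-0.004  0.007 -1.   ] w 87.6 F [ 0.7 -0.2 -0.7] q [-0.7   0.36  1.81  0.    0.98  1.27]
world D [  -9.8   -9.7 -149.7] | turn units 0.32 | shift now units [-0.09  0.27  2.99] | shift after turn [-0.08  0.27  2.99]
```

```bash
python3 -m crank '[{"travel":[-0.08,0.26,0.4],"turn":0.32},{"travel":[0,0,0.5],"turn":0},{"travel":[0,0,0.5],"turn":0},{"travel":[0,0,0.5],"turn":0}]'; python3 go.py 419 -355.3 22 -0.436
```

```text
t: 2.4
ee_pos: [420.4, -361.2, 77.9]
orientation: [-3.066, 0.685, -0.004]
ft_force: [-0.1, 0.2, 0.7]
width: 88.2
t 2.40 pos [ 420.4 -361.2   77.9] yaw -0.440 tilt [ 0.003 -0.    -1.   ] w 88.2 F [-0.1  0.2  0.7] q [-0.73  0.49  1.87  0.    0.78  1.28]
world D [ -1.4   5.9 -55.9] | turn units -0.04 | shift now units [-0.08 -0.09  1.12] | shift after turn [-0.08 -0.09  1.12]
```

```bash
python3 -m crank '[{"travel":[-0.08,-0.1,0.3],"turn":0},{"travel":[0,0,0.4],"turn":0},{"travel":[0,0,0.4],"turn":0},{"travel":[0,0,0],"turn":0}]'; python3 go.py 419 -355.3 22 -0.436
```

```text
t: 2.8
ee_pos: [413.7, -357.4, 17.3]
orientation: [-3.062, 0.693, 0.004]
ft_force: [-0.1, 0.4, -0.5]
width: 87.4
t 2.80 pos [ 413.7 -357.4   17.3] yaw -0.445 tilt [-0.002  0.003 -1.   ] w 87.4 F [-0.1  0.4 -0.5] q [-0.73  0.59  1.9   0.    0.66  1.28]
world D [5.3 2.1 4.7] | turn units -0.09 | shift now units [ 0.08 -0.08 -0.09] | shift after turn [ 0.08 -0.08 -0.09]
```

```bash
python3 -m crank '[{"travel":[0.08,-0.06,-0.1],"turn":0},{"travel":[0,0,0],"turn":0}]'; python3 go.py 419 -355.3 22 -0.436;python3 go.py 419 -355.3 22 -0.436
```

```text
t: 3.0
ee_pos: [418.3, -358.0, 23.4]
orientation: [-3.061, 0.697, 0.004]
ft_force: [-0.1, 0.7, -0.2]
width: 87.9
t 3.00 pos [ 418.3 -358.    23.4] yaw -0.448 tilt [-0.002  0.002 -1.   ] w 87.9 F [-0.1  0.7 -0.2] q [-0.73  0.58  1.89  0.    0.68  1.29]
world D [ 0.7  2.7 -1.4] | turn units -0.12 | shift now units [-0.01 -0.05  0.03] | shift after turn [-0.01 -0.06  0.03]
t 3.00 pos [ 418.3 -358.    23.4] yaw -0.448 tilt [-0.002  0.002 -1.   ] w 87.9 F [-0.1  0.7 -0.2] q [-0.73  0.58  1.89  0.    0.68  1.29]
world D [ 0.7  2.7 -1.4] | turn units -0.12 | shift now units [-0.01 -0.05  0.03] | shift after turn [-0.01 -0.06  0.03]
```

Close and lift.

```bash
python3 -m crank '[{"travel":[0,0,0],"turn":0},{"travel":[0,0,0],"turn":0},{"travel":[0,0,0],"turn":0},{"travel":[0,0,0],"turn":0},{"travel":[0,0,0],"turn":0},{"travel":[0,0,0],"turn":0},{"travel":[0,0,0],"turn":0},{"travel":[0,0,0],"turn":0}]' -1; python3 -m crank '[{"travel":[0,0,0],"turn":0}]';python3 go.py 450.7 250.4 150 -0.085
```

```text
t: 3.8
ee_pos: [420.1, -359.6, 27.0]
orientation: [3.062, -0.696, 0.004]
ft_force: [-0.7, 0.4, -0.1]
width: 27.1
t: 3.9
ee_pos: [420.1, -359.6, 26.9]
orientation: [3.062, -0.696, 0.004]
ft_force: [0.4, -0.3, 0.1]
width: 19.4
t 3.90 pos [ 420.1 -359.6   26.9] yaw -0.447 tilt [ 0.002 -0.001 -1.   ] w 19.4 F [ 0.4 -0.3  0.1] q [-0.73  0.58  1.88  0.    0.68  1.29]
world D [ 30.6 610.  123.1] | turn units -3.62 | shift now units [ -4.72 -11.26  -2.48] | shift after turn [ -0.42 -12.2   -2.48]
```

Run:
```python
from h import *
for n in ['scene','wrist']:
    im=imaging.get_image(n); cv2.imwrite(f'pics/{n}2.png',im)
s=cv2.imread('pics/scene2.png'); cv2.imwrite('pics/scene2z.png',cv2.resize(s[70:220,110:290],None,fx=4,fy=4,interpolation=cv2.INTER_CUBIC))
```

```text
(no output)
```

View pics/scene2z.png

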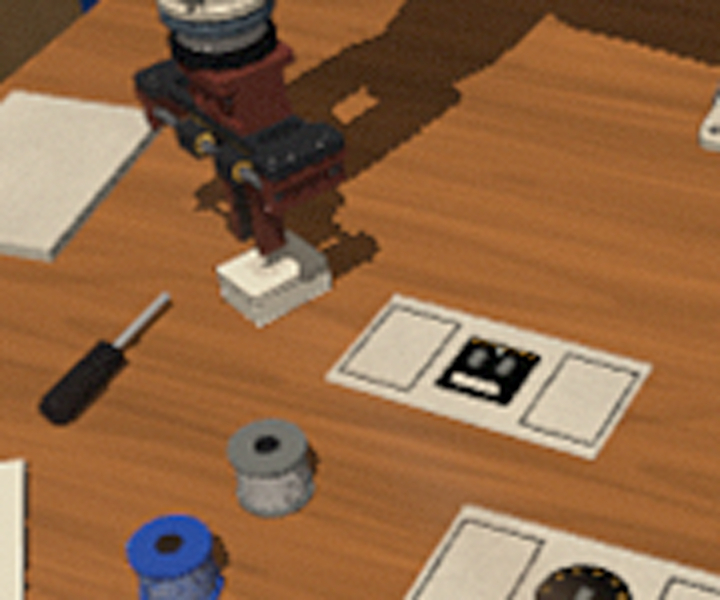

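View pics/wrist2.png

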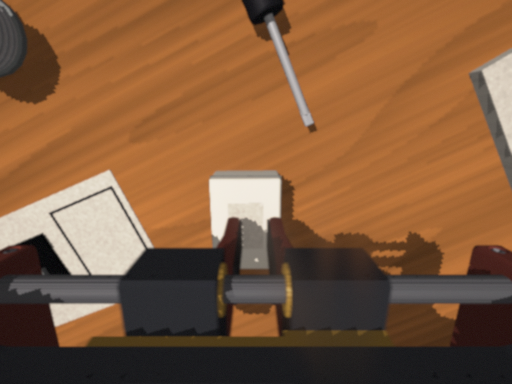

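Run:
```python
from h import *
for n in ['scene','wrist','side']:
    c=cam(n); p=proj(c,[[420,-359.6,10],[420,-359.6,35],[420,-359.6,88],[419,-355,32]]); print(n,p.round(1).tolist())
    if n=='scene': print((p-[110,70])*4)
K,R,t=cam('wrist'); o,=[ctrl.get_obs()]
Rt=cv2.Rodrigues(np.array(o['orientation']))[0]
print('cam in tool',Rt.T@(-R.T@t-o['ee_pos']), (Rt.T@R.T).round(2))
print(o['width'],o['t'],o['ee_pos'])
```

```text
scene [[176.5, 139.8], [175.3, 133.4], [172.6, 119.3], [176.9, 134.3]]
[[266.02817011 279.32116052]
 [261.13108266 253.76566195]
 [250.2936903  197.21062438]
 [267.57560908 257.3708477 ]]
wrist [[252.8, 212.4], [252.6, 224.5], [252.2, 264.2], [247.5, 226.7]]
side [[336.2, 146.5], [337.1, 140.7], [339.2, 128.1], [337.0, 142.3]]
cam in tool [  71.67431601    0.96952477 -182.59565911] [[-0.   -0.96 -0.27]
 [ 1.   -0.    0.  ]
 [-0.   -0.27  0.96]]
11.271063338558486 4.0 [ 420.06658423 -359.62141459   26.89524335]
```

Run:
```python
from h import *
im=imaging.get_image('side'); s=cv2.imread('pics/wrist2.png')
a=cv2.resize(im[80:190,280:390],(400,400),interpolation=cv2.INTER_CUBIC); b=cv2.resize(s[160:280,195:315],(400,400),interpolation=cv2.INTER_CUBIC)
cv2.imwrite('pics/c3.png',np.hstack([a,b])); print(ctrl.get_obs()['width'])
```

```text
7.036198070720182
```

View pics/c3.png

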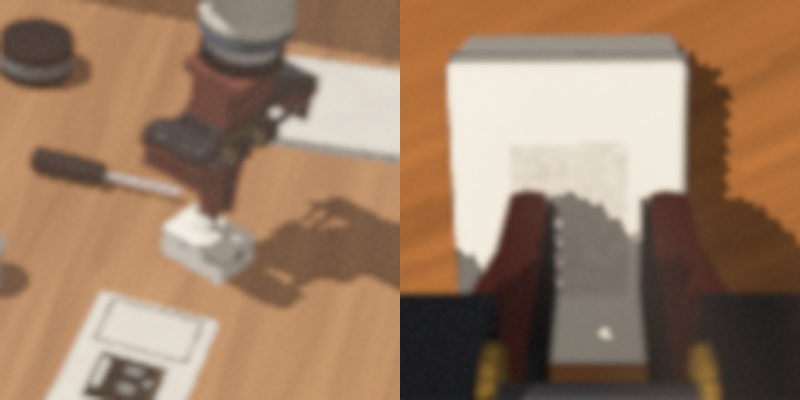

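```bash
python3 - <<'E'
from tri import *
print(tri([('scene',(177.5,135.5)),('side',(339.1,138.3))]))
E
python3 - <<'E'
import cv2
s=cv2.imread('pics/scene2.png'); cv2.imwrite('pics/s2zz.png',cv2.resize(s[95:155,145:215],None,fx=10,fy=10,interpolation=cv2.INTER_CUBIC))
E
```

```text
(array([ 417.7, -358.6,   36. ]), [np.float64(9.5), np.float64(9.5)])
```

View pics/s2zz.png

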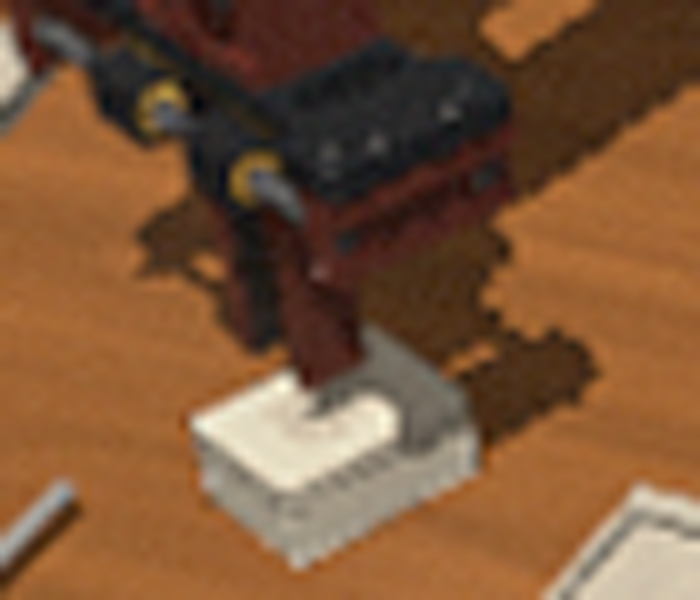

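Run:
```python
from h import *
c=cam('wrist')
k=120/400
P=[(195+(x+.5)*k-.5,160+(y+.5)*k-.5) for x,y in [(48,62),(285,62)]]
for z in [32,10,0,-10]:
    a,b=[unproj(c,p,z) for p in P]; print(z,a.round(1),b.round(1),np.linalg.norm(a-b).round(1))
o=ctrl.get_obs();print(o['qpos'],o['ee_pos'],o['width'],o['t'])
```

```text
32 [ 462. -347.   32.] [ 441.1 -390.5   32. ] 48.2
10 [ 459.3 -341.6   10. ] [ 435.8 -390.4   10. ] 54.2
0 [ 458.  -339.1    0. ] [ 433.4 -390.3    0. ] 56.9
-10 [ 456.8 -336.6  -10. ] [ 431.  -390.3  -10. ] 59.6
[-7.29709368e-01  5.78244258e-01  1.88428600e+00  4.79348470e-04
  6.76503066e-01  1.28792807e+00] [ 420.07816277 -359.61695149   26.90464031] 7.036198070720182 4.05
```

The closed fingers sit above the box. Both the scene and wrist views put the fingertips about 20 mm behind the reported TCP, not 17 mm ahead of it. I'll open the gripper and measure this again.

```bash
python3 -m crank '[{"travel":[0,0,0],"turn":0},{"travel":[0,0,0],"turn":0},{"travel":[0,0,0],"turn":0},{"travel":[0,0,0],"turn":0},{"travel":[0,0,0],"turn":0},{"travel":[0,0,0],"turn":0},{"travel":[0,0,0],"turn":0},{"travel":[0,0,0],"turn":0},{"travel":[0,0,0],"turn":0},{"travel":[0,0,0],"turn":0},{"travel":[0,0,0],"turn":0}]' 1; python3 go.py 419 -355.3 22 -0.436
python3 - <<'E'
from h import *
im=imaging.get_image('side'); s=imaging.get_image('scene')
a=cv2.resize(im[80:180,290:390],(400,400),interpolation=cv2.INTER_CUBIC); b=cv2.resize(s[70:170,130:230],(400,400),interpolation=cv2.INTER_CUBIC)
cv2.imwrite('pics/c4.png',np.hstack([a,b]))
E
```

```text
t: 5.15
ee_pos: [420.1, -359.6, 26.9]
orientation: [3.062, -0.696, 0.004]
ft_force: [-0.2, -0.3, 0.1]
width: 87.0
t 5.15 pos [ 420.1 -359.6   26.9] yaw -0.447 tilt [ 0.002 -0.001 -1.   ] w 87.0 F [-0.2 -0.3  0.1] q [-0.73  0.58  1.88  0.    0.68  1.29]
world D [-1.1  4.3 -4.9] | turn units -0.11 | shift now units [-0.06 -0.07  0.1 ] | shift after turn [-0.06 -0.07  0.1 ]
```

View pics/c4.png

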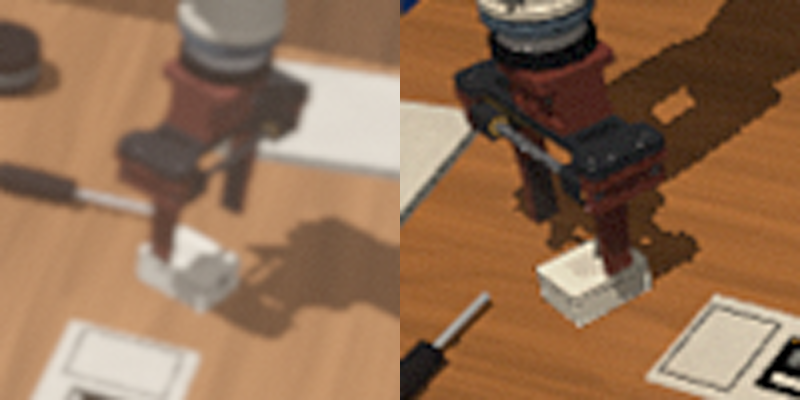

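Run:
```python
from tri import *
a=tri([('scene',(184.2,139.5)),('side',(331.2,144.5))]);b=tri([('scene',(165.5,124.5)),('side',(348.7,132.5))]);print(a,b,(a[0]+b[0])/2,a[0]-b[0])
```

```text
(array([ 434.8, -323. ,   37. ]), [np.float64(4.7), np.float64(4.7)]) (array([ 391.7, -410.8,   38.7]), [np.float64(1.4), np.float64(1.4)]) [ 413.25 -366.9    37.85] [43.1 87.8 -1.7]
```

```bash
python3 -m crank '[{"travel":[-0.05,-0.1,0],"turn":-0.1},{"travel":[0,0,0.2],"turn":0},{"travel":[0,0,0.2],"turn":0},{"travel":[0,0,0],"turn":0},{"travel":[0,0,0],"turn":0}]'; python3 go.py 419 -355.3 22 -0.436
python3 - <<'E'
from h import *
im=imaging.get_image('side'); s=imaging.get_image('scene')
a=cv2.resize(im[80:180,290:390],(400,400),interpolation=cv2.INTER_CUBIC); b=cv2.resize(s[70:170,130:230],(400,400),interpolation=cv2.INTER_CUBIC)
cv2.imwrite('pics/c5.png',np.hstack([a,b]))
E
```

```text
t: 5.75
ee_pos: [419.7, -353.1, 4.6]
orientation: [3.067, -0.68, 0.002]
ft_force: [0.6, -0.5, -0.3]
width: 87.9
t 5.75 pos [ 419.7 -353.1    4.6] yaw -0.436 tilt [ 0.001 -0.001 -1.   ] w 87.9 F [ 0.6 -0.5 -0.3] q [-0.72  0.61  1.9   0.    0.63  1.29]
world D [-0.7 -2.2 17.4] | turn units -0.00 | shift now units [ 0.01  0.05 -0.35] | shift after turn [ 0.01  0.05 -0.35]
```

View pics/c5.png

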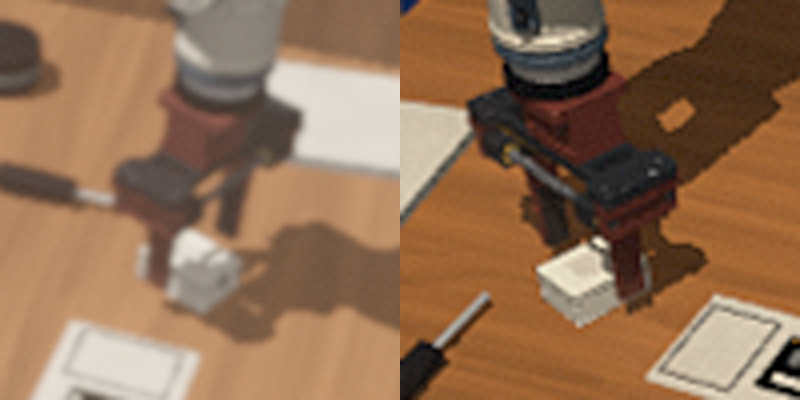

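```bash
python3 -m crank '[{"travel":[0,0.04,0.12],"turn":0},{"travel":[0,0,0],"turn":0}]'; python3 -m crank '[{"travel":[0,0,0],"turn":0},{"travel":[0,0,0],"turn":0},{"travel":[0,0,0],"turn":0},{"travel":[0,0,0],"turn":0},{"travel":[0,0,0],"turn":0},{"travel":[0,0,0],"turn":0},{"travel":[0,0,0],"turn":0}]' -1; python3 go.py 419 -355.3 22 -0.436
```

```text
t: 6.05
ee_pos: [419.1, -355.4, -1.3]
orientation: [3.066, -0.679, 0.004]
ft_force: [-0.0, 0.2, 0.7]
width: 88.0
t: 6.75
ee_pos: [419.3, -355.7, -0.9]
orientation: [3.066, -0.68, 0.005]
ft_force: [0.2, -0.4, -1.7]
width: 49.5
t 6.75 pos [ 419.3 -355.7   -0.9] yaw -0.436 tilt [ 0.003 -0.002 -1.   ] w 49.5 F [ 0.2 -0.4 -1.7] q [-0.73  0.62  1.9   0.    0.62  1.28]
world D [-0.3  0.4 22.9] | turn units -0.00 | shift now units [-0.01 -0.01 -0.46] | shift after turn [-0.01 -0.01 -0.46]
```

```bash
python3 -m crank '[{"travel":[0,0,-0.3],"turn":0},{"travel":[0,0,-0.6],"turn":0},{"travel":[0,0,-0.7],"turn":0},{"travel":[0,0,-0.5],"turn":-0.9},{"travel":[0,0,0],"turn":-0.9},{"travel":[0,0,0],"turn":-0.9},{"travel":[0,0,0],"turn":-0.7}]'; python3 go.py 450 249.4 100 -0.092
```

```text
t: 7.45
ee_pos: [419.1, -355.6, 114.5]
orientation: [3.135, -0.132, 0.007]
ft_force: [-0.1, -0.7, -1.4]
width: 49.7
t 7.45 pos [ 419.1 -355.6  114.5] yaw -0.084 tilt [ 0.005 -0.004 -1.   ] w 49.7 F [-0.1 -0.7 -1.4] q [-0.73  0.43  1.86  0.    0.84  0.93]
world D [ 30.9 605.  -14.5] | turn units 0.08 | shift now units [ -0.4  -12.11   0.25] | shift after turn [ -0.5  -12.11   0.25]
```

```bash
python3 -m crank '[{"travel":[0,-0.5,0],"turn":0},{"travel":[0,-0.7,0],"turn":0},{"travel":[-0.04,-0.7,0],"turn":0},{"travel":[-0.04,-0.7,0],"turn":0},{"travel":[-0.04,-0.7,0],"turn":0},{"travel":[-0.04,-0.7,0],"turn":0},{"travel":[-0.04,-0.7,0],"turn":0},{"travel":[-0.04,-0.7,0],"turn":0},{"travel":[-0.04,-0.7,0],"turn":0},{"travel":[-0.04,-0.7,0],"turn":0},{"travel":[-0.04,-0.7,0],"turn":0},{"travel":[-0.04,-0.7,0],"turn":0},{"travel":[-0.04,-0.7,0],"turn":0},{"travel":[-0.04,-0.7,0],"turn":0},{"travel":[0,-0.7,0],"turn":0}]'; python3 go.py 450 249.4 100 -0.092
```

```text
t: 8.95
ee_pos: [441.4, 173.8, 126.9]
orientation: [3.13, -0.141, 0.037]
ft_force: [1.2, -0.6, -0.8]
width: 49.6
t 8.95 pos [441.4 173.8 126.9] yaw -0.090 tilt [ 0.023 -0.01  -1.   ] w 49.6 F [ 1.2 -0.6 -0.8] q [ 0.36  0.31  2.02 -0.02  0.79  2.04]
world D [  8.6  75.6 -26.9] | turn units 0.02 | shift now units [ 0.02 -1.53  0.53] | shift after turn [ 0.02 -1.53  0.53]
```

```bash
python3 -m crank '[{"travel":[0.02,-0.6,0.1],"turn":0},{"travel":[0,-0.6,0.2],"turn":0},{"travel":[0,-0.3,0.2],"turn":0},{"travel":[0,0,0],"turn":0},{"travel":[0,0,0],"turn":0}]'; python3 go.py 450 249.4 100 -0.092
python3 - <<'E'
from h import *
c=cam('wrist'); im=imaging.get_image('wrist'); cv2.imwrite('pics/w6.png',im)
yaw=-.092;R=np.array([[np.cos(yaw),-np.sin(yaw)],[np.sin(yaw),np.cos(yaw)]]);ctr=np.array([443.1,174.7])
for q in [(55,110),(55,-110),(42,104),(42,46),(-42,46),(45,14),(45,-14)]: print(q,proj(c,[*(ctr+R@q),0]).round(1))
E
```

```text
t: 9.45
ee_pos: [450.5, 255.1, 104.9]
orientation: [3.133, -0.132, 0.045]
ft_force: [-0.5, 0.3, -0.9]
width: 49.8
t 9.45 pos [450.5 255.1 104.9] yaw -0.084 tilt [ 0.029 -0.007 -1.   ] w 49.8 F [-0.5  0.3 -0.9] q [ 0.51  0.4   1.95 -0.03  0.77  2.18]
world D [-0.5 -5.7 -4.9] | turn units 0.08 | shift now units [-0.    0.11  0.1 ] | shift after turn [-0.    0.11  0.1 ]
(55, 110) [[225.7 136.8]]
(55, -110) [[432.6 138.3]]
(42, 104) [[231.6 149.3]]
(42, 46) [[285.7 149.6]]
(-42, 46) [[283.1 223.6]]
(45, 14) [[315.7 147. ]]
(45, -14) [[341.8 147.2]]
```

View pics/w6.png

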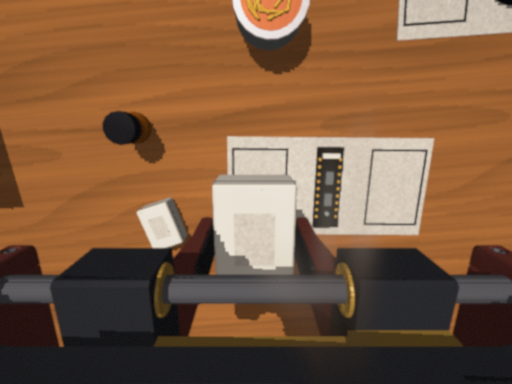

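```bash
python3 -m crank '[{"travel":[-0.02,0.11,0.4],"turn":0.05},{"travel":[-0.02,0,0.5],"turn":0},{"travel":[-0.02,0,0.4],"turn":0},{"travel":[0,0,0.3],"turn":0},{"travel":[0,0,0],"turn":0}]'; python3 go.py 450 249.4 1 -0.092
```

```text
t: 10.0
ee_pos: [450.9, 243.0, 25.8]
orientation: [3.132, -0.152, 0.049]
ft_force: [-0.3, 0.0, -0.6]
width: 50.0
t 10.00 pos [450.9 243.   25.8] yaw -0.097 tilt [ 0.031 -0.007 -0.999] w 50.0 F [-0.3  0.  -0.6] q [ 0.48  0.53  1.99 -0.04  0.59  2.18]
world D [ -0.9   6.4 -24.8] | turn units -0.05 | shift now units [-0.05 -0.13  0.49] | shift after turn [-0.04 -0.13  0.49]
```

```bash
python3 -m crank '[{"travel":[-0.02,-0.12,0.2],"turn":0},{"travel":[0,0,0.16],"turn":0},{"travel":[0,0,0],"turn":0},{"travel":[0,0,0],"turn":0}]'; python3 go.py 450 249.4 1 -0.092
```

```text
t: 10.4
ee_pos: [452.5, 248.2, 8.6]
orientation: [3.133, -0.156, 0.053]
ft_force: [0.2, 0.6, 0.3]
width: 49.9
t 10.40 pos [452.5 248.2   8.6] yaw -0.099 tilt [ 0.033 -0.006 -0.999] w 49.9 F [0.2 0.6 0.3] q [ 0.49  0.57  1.99 -0.04  0.56  2.2 ]
world D [-2.5  1.2 -7.6] | turn units -0.07 | shift now units [-0.06 -0.02  0.15] | shift after turn [-0.06 -0.02  0.15]
```

```bash
python3 -m crank '[{"travel":[-0.04,-0.02,0.13],"turn":0},{"travel":[0,0,0],"turn":0},{"travel":[0,0,0],"turn":0}]'; python3 go.py 450 249.4 1 -0.092
```

```text
t: 10.7
ee_pos: [451.2, 249.9, 2.4]
orientation: [3.134, -0.155, 0.055]
ft_force: [0.4, -0.7, -0.1]
width: 49.5
t 10.70 pos [451.2 249.9   2.4] yaw -0.099 tilt [ 0.035 -0.005 -0.999] w 49.5 F [ 0.4 -0.7 -0.1] q [ 0.5   0.58  1.99 -0.04  0.54  2.2 ]
world D [-1.2 -0.5 -1.4] | turn units -0.07 | shift now units [-0.02  0.01  0.03] | shift after turn [-0.02  0.01  0.03]
```

```bash
python3 -m crank '[{"travel":[0,0,0.04],"turn":0},{"travel":[0,0,0],"turn":0}]'; python3 -m crank '[{"travel":[0,0,0],"turn":0},{"travel":[0,0,0],"turn":0},{"travel":[0,0,0],"turn":0},{"travel":[0,0,-0.4],"turn":0},{"travel":[0,0,-0.6],"turn":0},{"travel":[0,0,-0.7],"turn":0},{"travel":[0,0,-0.6],"turn":0},{"travel":[0,0,0],"turn":0}]' 0.5; python3 go.py 424 358 110 0.25
python3 - <<'E'
from h import *
im=imaging.get_image('wrist'); cv2.imwrite('pics/w7.png',im)
E
```

```text
t: 10.9
ee_pos: [451.3, 250.1, 0.4]
orientation: [3.134, -0.155, 0.055]
ft_force: [0.1, 1.0, -1.1]
width: 49.7
t: 11.7
ee_pos: [446.9, 250.4, 118.8]
orientation: [3.133, -0.155, 0.053]
ft_force: [0.2, -0.1, -0.0]
width: 65.9
t 11.70 pos [446.9 250.4 118.8] yaw -0.099 tilt [ 0.033 -0.006 -0.999] w 65.9 F [ 0.2 -0.1 -0. ] q [ 0.5   0.37  1.96 -0.03  0.79  2.19]
world D [-22.9 107.6  -8.8] | turn units -3.49 | shift now units [-0.67 -2.1   0.15] | shift after turn [ 0.08 -2.2   0.15]
```

View pics/w7.png

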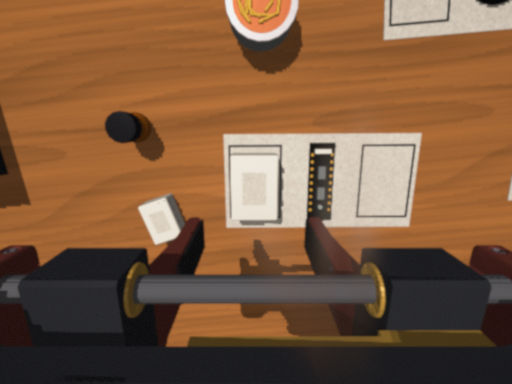

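Large box sits inside the left outline of the long leaflet (box top about (255,187), outline columns 229–282). Next I measure both boxes from this view.

Run:
```python
import cv2
s=cv2.imread('pics/w7.png'); cv2.imwrite('pics/w7z.png',cv2.resize(s[130:255,130:290],None,fx=5,fy=4.8 and 5,interpolation=cv2.INTER_CUBIC)[:600])
```

```text
(no output)
```

View pics/w7z.png

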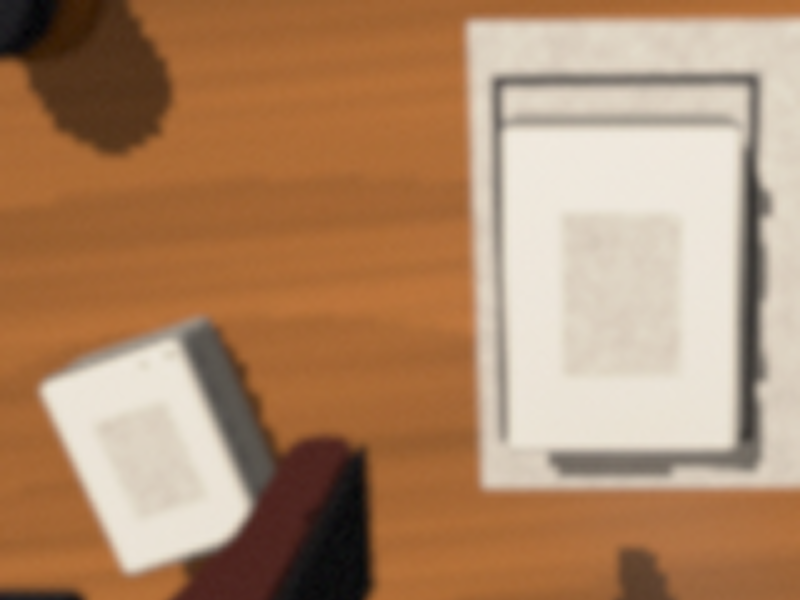

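Run:
```python
from rect import *
rect('wrist',[(503,124),(742,122),(738,451),(508,449)],32,130,130,5)
print('outline TL,TR'); c=cam('wrist')
for p in [(498,79),(754,78),(467,20),(480,489)]: print(unproj(c,(130+p[0]/5-.4,130+p[1]/5-.4),0))
rect('wrist',[(41,386),(180,342),(258,522),(128,574)],24,130,130,5)
```

```text
[450.4 248.3] [(np.float64(47.9), np.float64(1.479)), (np.float64(69.6), np.float64(3.051)), (np.float64(48.9), np.float64(1.461)), (np.float64(68.7), np.float64(3.037))]
outline TL,TR
[494.17402203 271.74592037   0.        ]
[488.71609281 215.03080197   0.        ]
[507.59173143 276.98378817   0.        ]
[398.34386691 287.77011619   0.        ]
[421.8 354.7] [(np.float64(32.3), np.float64(1.78)), (np.float64(43.6), np.float64(0.229)), (np.float64(32.3), np.float64(1.865)), (np.float64(46.4), np.float64(0.229))]
```

```bash
python3 -m crank '[{"travel":[0,-0.5,0],"turn":-0.85},{"travel":[0,-0.5,0],"turn":-0.85},{"travel":[0,-0.5,0],"turn":-0.85},{"travel":[0,-0.4,0],"turn":-0.85},{"travel":[0,0,0],"turn":0}]' 1; python3 go.py 422 356 110 0.24
```

```text
t: 12.25
ee_pos: [441.0, 344.7, 110.4]
orientation: [3.102, 0.393, 0.037]
ft_force: [-0.3, -0.2, -0.0]
width: 87.8
t 12.25 pos [441.  344.7 110.4] yaw 0.252 tilt [ 0.025 -0.011 -1.   ] w 87.8 F [-0.3 -0.2 -0. ] q [ 0.66  0.45  1.85 -0.03  0.83  2.  ]
world D [-19.   11.3  -0.4] | turn units 0.12 | shift now units [-0.31 -0.31 -0.  ] | shift after turn [-0.31 -0.31 -0.  ]
```

```bash
python3 -m crank '[{"travel":[-0.31,-0.31,0],"turn":0},{"travel":[0,0,0],"turn":0}]' 1; python3 go.py 422 356 110 0.24
python3 - <<'E'
from h import *
im=imaging.get_image('wrist'); cv2.imwrite('pics/w8.png',cv2.resize(im[130:270,180:330],None,fx=4,fy=4,interpolation=cv2.INTER_CUBIC))
E
```

```text
t: 12.45
ee_pos: [420.5, 354.4, 106.8]
orientation: [3.1, 0.388, 0.031]
ft_force: [0.2, 0.2, -0.4]
width: 88.2
t 12.45 pos [420.5 354.4 106.8] yaw 0.249 tilt [ 0.022 -0.015 -1.   ] w 88.2 F [ 0.2  0.2 -0.4] q [ 0.69  0.44  1.87 -0.03  0.83  2.04]
world D [1.5 1.6 3.2] | turn units 0.09 | shift now units [ 0.04 -0.02 -0.06] | shift after turn [ 0.04 -0.02 -0.06]
```

View pics/w8.png

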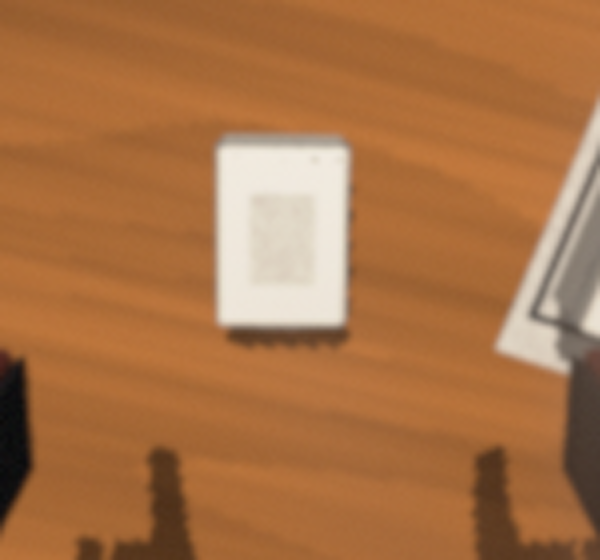

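Run:
```python
from rect import *
rect('wrist',[(215,145),(349,145),(346,326),(217,327)],24,180,130,4)
```

```text
[423.4 356.8] [(np.float64(33.6), np.float64(1.816)), (np.float64(47.8), np.float64(0.244)), (np.float64(33.8), np.float64(1.821)), (np.float64(47.9), np.float64(0.24))]
```

```bash
python3 go.py 423.4 356.8 -4 0.245; python3 -m crank '[{"travel":[0.01,-0.06,0.4],"turn":0.04},{"travel":[0,-0.02,0.6],"turn":0},{"travel":[0,0,0.6],"turn":0},{"travel":[0,0,0.3],"turn":0},{"travel":[0,0,0],"turn":0}]' 1; python3 go.py 423.4 356.8 -4 0.245
```

```text
t 12.50 pos [421.5 354.  106.9] yaw 0.249 tilt [ 0.022 -0.015 -1.   ] w 87.7 F [ 0.4  0.3 -0.4] q [ 0.69  0.44  1.87 -0.03  0.83  2.04]
world D [   1.9    2.8 -110.9] | turn units 0.04 | shift now units [ 0.01 -0.09  2.22] | shift after turn [ 0.01 -0.09  2.22]
t: 13.0
ee_pos: [426.7, 352.5, 7.9]
orientation: [3.101, 0.371, 0.034]
ft_force: [0.3, -0.6, 0.1]
width: 87.8
t 13.00 pos [426.7 352.5   7.9] yaw 0.238 tilt [ 0.024 -0.015 -1.   ] w 87.8 F [ 0.3 -0.6  0.1] q [ 0.69  0.61  1.89 -0.05  0.63  2.05]
world D [ -3.3   4.3 -11.9] | turn units -0.07 | shift now units [-0.05 -0.1   0.24] | shift after turn [-0.05 -0.1   0.24]
```

```bash
python3 -m crank '[{"travel":[-0.05,-0.1,0.12],"turn":-0.05},{"travel":[0,0,0.12],"turn":0},{"travel":[0,0,0],"turn":0}]' 1; python3 go.py 423.4 356.8 -4 0.245
python3 - <<'E'
from h import *
im=imaging.get_image('side'); s=imaging.get_image('scene')
a=cv2.resize(im[260:360,220:320],(400,400),interpolation=cv2.INTER_CUBIC); b=cv2.resize(s[130:230,360:460],(400,400),interpolation=cv2.INTER_CUBIC)
cv2.imwrite('pics/c9.png',np.hstack([a,b]))
E
```

```text
t: 13.3
ee_pos: [424.5, 355.9, -4.2]
orientation: [3.101, 0.375, 0.036]
ft_force: [-0.1, 0.8, 0.7]
width: 87.6
t 13.30 pos [424.5 355.9  -4.2] yaw 0.241 tilt [ 0.025 -0.015 -1.   ] w 87.6 F [-0.1  0.8  0.7] q [ 0.69  0.63  1.89 -0.05  0.61  2.06]
world D [-1.1  0.9  0.2] | turn units -0.04 | shift now units [-0.02 -0.02 -0.01] | shift after turn [-0.02 -0.02 -0.01]
```

View pics/c9.png

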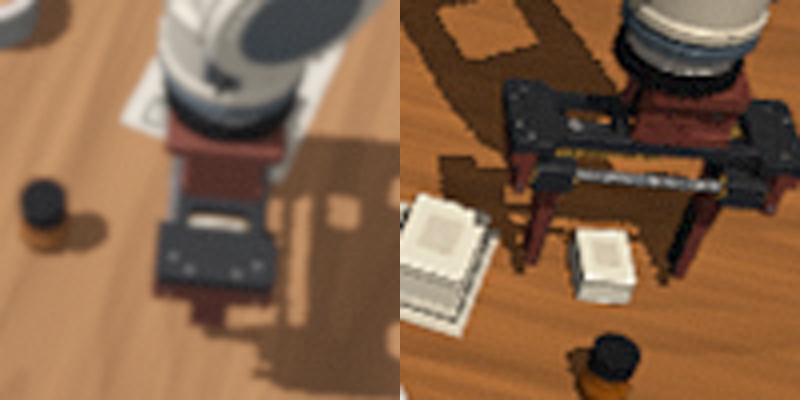

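```bash
python3 -m crank '[{"travel":[-0.02,-0.02,0.05],"turn":-0.04},{"travel":[0,0,0],"turn":0},{"travel":[0,0,0],"turn":0},{"travel":[0,0,0],"turn":0},{"travel":[0,0,0],"turn":0},{"travel":[0,0,0],"turn":0},{"travel":[0,0,0],"turn":0},{"travel":[0,0,0],"turn":0},{"travel":[0,0,0],"turn":0},{"travel":[0,0,0],"turn":0}]' -1; python3 go.py 450.4 248.3 110 -0.092
```

```text
t: 14.4
ee_pos: [424.5, 358.1, -4.4]
orientation: [3.103, 0.383, 0.041]
ft_force: [0.1, 0.1, 0.7]
width: 33.9
t 14.40 pos [424.5 358.1  -4.4] yaw 0.246 tilt [ 0.028 -0.012 -1.   ] w 33.9 F [0.1 0.1 0.7] q [ 0.7   0.63  1.89 -0.05  0.6   2.06]
world D [  25.9 -109.8  114.4] | turn units 3.38 | shift now units [ 0.02  2.3  -2.25] | shift after turn [ 0.78  2.16 -2.25]
```

```bash
python3 -m crank '[{"travel":[0,0,-0.3],"turn":0},{"travel":[0,0,-0.6],"turn":0},{"travel":[0,0,-0.7],"turn":0},{"travel":[0,0,-0.6],"turn":0},{"travel":[0,0,0],"turn":0.9},{"travel":[0,0,0],"turn":0.9},{"travel":[0,0,0],"turn":0.9},{"travel":[0,0,0],"turn":0.7},{"travel":[0.25,0.7,0],"turn":0},{"travel":[0.25,0.7,0],"turn":0},{"travel":[0.25,0.7,0],"turn":0},{"travel":[0,0,0],"turn":0}]'; python3 go.py 450.4 248.3 100 -0.092
```

```text
t: 15.6
ee_pos: [448.4, 250.1, 123.7]
orientation: [3.132, -0.165, 0.055]
ft_force: [-0.8, -1.2, -0.6]
width: 33.9
t 15.60 pos [448.4 250.1 123.7] yaw -0.105 tilt [ 0.035 -0.006 -0.999] w 33.9 F [-0.8 -1.2 -0.6] q [ 0.5   0.36  1.95 -0.03  0.8   2.2 ]
world D [  2.   -1.8 -23.7] | turn units -0.13 | shift now units [0.03 0.03 0.47] | shift after turn [0.03 0.03 0.47]
```

```bash
python3 -m crank '[{"travel":[0,0.03,0.4],"turn":-0.1},{"travel":[0,0,0.5],"turn":0},{"travel":[-0.02,0,0.4],"turn":0},{"travel":[0,0,0],"turn":0},{"travel":[0,0,0],"turn":0}]'; python3 go.py 450.4 248.3 29 -0.092
```

```text
t: 16.1
ee_pos: [452.2, 250.2, 62.6]
orientation: [-3.137, 0.154, -0.066]
ft_force: [0.0, 0.5, 0.0]
width: 33.5
t 16.10 pos [452.2 250.2  62.6] yaw -0.098 tilt [ 0.042 -0.002 -0.999] w 33.5 F [0.  0.5 0. ] q [ 0.5   0.47  1.98 -0.03  0.66  2.19]
world D [ -1.8  -1.9 -33.6] | turn units -0.06 | shift now units [-0.06  0.04  0.67] | shift after turn [-0.06  0.04  0.67]
```

```bash
python3 -m crank '[{"travel":[-0.06,0.04,0.3],"turn":-0.06},{"travel":[0,0,0.25],"turn":0},{"travel":[0,0,0],"turn":0},{"travel":[0,0,0],"turn":0}]'; python3 go.py 450.4 248.3 29 -0.092
```

```text
t: 16.5
ee_pos: [452.7, 251.1, 38.3]
orientation: [-3.134, 0.142, -0.074]
ft_force: [-0.7, -0.2, -0.5]
width: 33.8
t 16.50 pos [452.7 251.1  38.3] yaw -0.091 tilt [ 0.047  0.001 -0.999] w 33.8 F [-0.7 -0.2 -0.5] q [ 0.5   0.51  1.99 -0.04  0.6   2.19]
world D [-2.3 -2.8 -9.3] | turn units 0.01 | shift now units [-0.05  0.06  0.18] | shift after turn [-0.05  0.06  0.18]
```

```bash
python3 -m crank '[{"travel":[-0.04,0.06,0.13],"turn":0},{"travel":[0,0,0],"turn":0},{"travel":[0,0,0],"turn":0}]'; python3 go.py 450.4 248.3 29 -0.092
python3 - <<'E'
from h import *
s=imaging.get_image('scene'); b=cv2.resize(s[110:230,280:420],(700,600),interpolation=cv2.INTER_CUBIC)
cv2.imwrite('pics/c10.png',b)
E
```

```text
t: 16.8
ee_pos: [451.6, 248.7, 32.6]
orientation: [-3.133, 0.142, -0.077]
ft_force: [0.4, 0.1, -1.5]
width: 33.7
t 16.80 pos [451.6 248.7  32.6] yaw -0.091 tilt [ 0.049  0.002 -0.999] w 33.7 F [ 0.4  0.1 -1.5] q [ 0.49  0.52  2.   -0.04  0.58  2.19]
world D [-1.2 -0.4 -3.6] | turn units 0.01 | shift now units [-0.03  0.01  0.07] | shift after turn [-0.03  0.01  0.07]
```

View pics/c10.png

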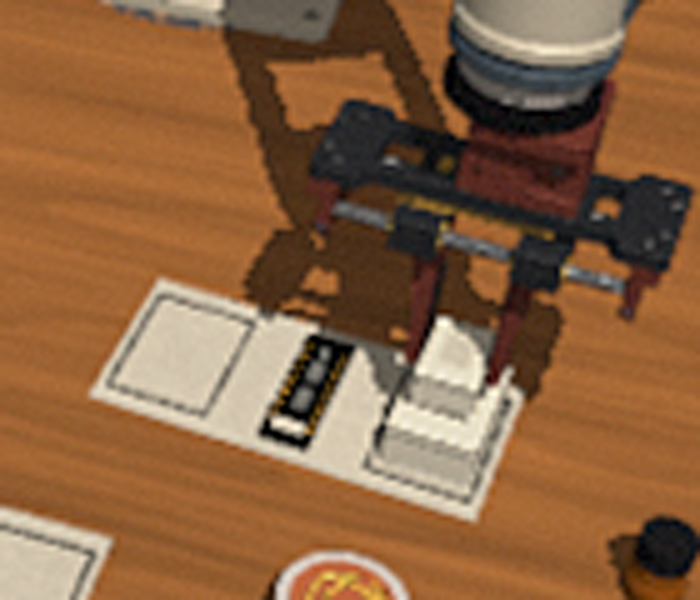

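```bash
python3 -m crank '[{"travel":[-0.02,0,0.06],"turn":0},{"travel":[0,0,0],"turn":0},{"travel":[0,0,0],"turn":0}]'; python3 -m crank '[{"travel":[0,0,0],"turn":0},{"travel":[0,0,0],"turn":0},{"travel":[0,0,0],"turn":0},{"travel":[0,0,0],"turn":0},{"travel":[0,0,-0.2],"turn":0},{"travel":[0,0,-0.5],"turn":0},{"travel":[0,0,-0.7],"turn":0},{"travel":[0,0,-0.4],"turn":0},{"travel":[0,0,0],"turn":0}]' 0.2; python3 go.py 618.5 226.5 120 0
python3 - <<'E'
from h import *
im=imaging.get_image('wrist'); cv2.imwrite('pics/w11.png',im)
b=cv2.resize(im[140:240,190:310],(720,600),interpolation=cv2.INTER_CUBIC)
cv2.imwrite('pics/w11z.png',b)
E
```

```text
t: 17.15
ee_pos: [450.7, 248.8, 29.5]
orientation: [-3.133, 0.143, -0.077]
ft_force: [-0.4, 0.7, -1.3]
width: 33.5
t: 18.05
ee_pos: [445.8, 248.4, 124.2]
orientation: [-3.133, 0.143, -0.076]
ft_force: [1.3, -0.4, -0.3]
width: 52.7
t 18.05 pos [445.8 248.4 124.2] yaw -0.091 tilt [ 0.048  0.002 -0.999] w 52.7 F [ 1.3 -0.4 -0.3] q [ 0.5   0.35  1.97 -0.03  0.78  2.18]
world D [172.7 -21.9  -4.2] | turn units -0.91 | shift now units [3.47 0.12 0.25] | shift after turn [3.45 0.44 0.25]
```

View pics/w11z.png

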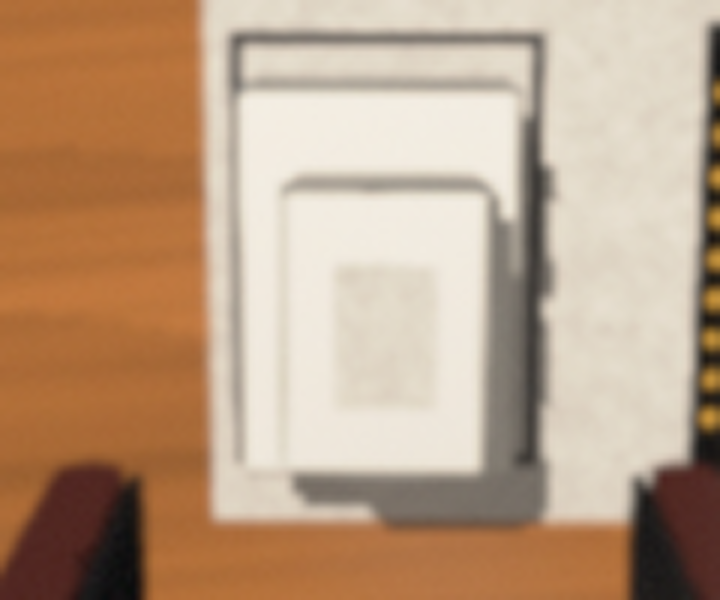

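View pics/w11.png

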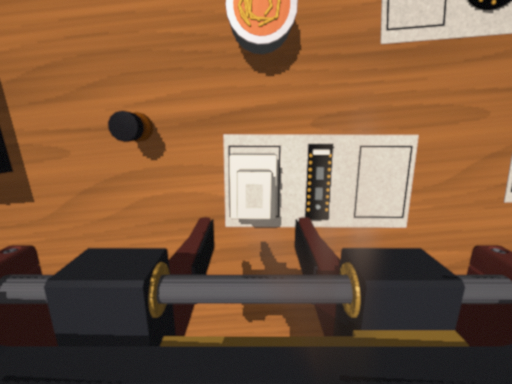

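Run:
```python
from rect import *
rect('wrist',[(284,190),(493,190),(486,473),(281,471)],56,190,140,6)
c=cam('wrist')
a,b=[unproj(c,(190+u/6-.4,140+v/6-.4),32)[:2] for u,v in [(238,88),(521,90)]]
x=np.array([np.cos(-.092),np.sin(-.092)]);print(a,b,'large ctr',(a+b)/2-35*x)
```

```text
[447.6 247.8] [(np.float64(33.1), np.float64(1.48)), (np.float64(47.0), np.float64(3.04)), (np.float64(33.8), np.float64(1.471)), (np.float64(46.7), np.float64(3.025))]
[487.297296   269.73085951] [482.55484755 221.52778306] large ctr [450.07408733 248.84478086]
```

```bash
python3 -m crank '[{"travel":[0,0,0],"turn":-0.9},{"travel":[0.6,0.09,0],"turn":0},{"travel":[0.7,0.09,0],"turn":0},{"travel":[0.7,0.09,0],"turn":0},{"travel":[0.7,0.09,0],"turn":0},{"travel":[0.7,0.08,0],"turn":0},{"travel":[0,0,0],"turn":0}]' 1; python3 go.py 618.5 226.5 120 0
python3 - <<'E'
from h import *
im=imaging.get_image('wrist'); cv2.imwrite('pics/w12.png',im)
E
```

```text
t: 18.8
ee_pos: [615.7, 223.7, 121.7]
orientation: [3.138, 0.008, 0.057]
ft_force: [0.5, 0.4, 0.1]
width: 87.7
t 18.80 pos [615.7 223.7 121.7] yaw 0.005 tilt [ 0.037 -0.003 -0.999] w 87.7 F [0.5 0.4 0.1] q [ 0.34  0.54  1.64 -0.02  0.93  1.91]
world D [ 2.8  2.8 -1.7] | turn units 0.05 | shift now units [ 0.05 -0.06  0.04] | shift after turn [ 0.05 -0.06  0.04]
```

View pics/w12.png

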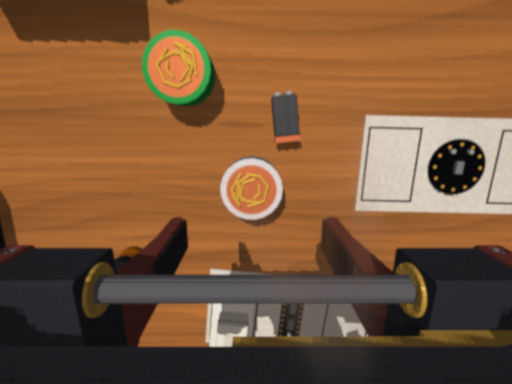

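Run:
```python
from h import *
c=cam('wrist')
for p in [(251.5,188),(220,188),(283,188),(251.5,156.5),(251.5,220)]: print(unproj(c,p,38).round(1))
```

```text
[617.9 225.3  38. ]
[617.8 257.6  38. ]
[618.  193.1  38. ]
[650.  225.4  38. ]
[583.3 225.3  38. ]
```

```bash
python3 go.py 617.5 225.5 -3 0; python3 -m crank '[{"travel":[-0.02,-0.03,0.5],"turn":0},{"travel":[-0.02,0,0.6],"turn":0},{"travel":[0,0,0.6],"turn":0},{"travel":[0,0,0.35],"turn":0},{"travel":[0,0,0],"turn":0},{"travel":[0,0,0],"turn":0}]'; python3 go.py 617.5 225.5 -3 0
```

```text
t 18.85 pos [612.9 223.6 120.8] yaw 0.005 tilt [ 0.033 -0.004 -0.999] w 88.0 F [-0.4 -0.7 -0.4] q [ 0.34  0.54  1.64 -0.02  0.93  1.92]
world D [   4.6    1.9 -123.8] | turn units 0.05 | shift now units [ 0.01 -0.05  2.48] | shift after turn [ 0.01 -0.05  2.48]
t: 19.45
ee_pos: [603.3, 223.9, 9.7]
orientation: [3.134, 0.011, 0.033]
ft_force: [-0.3, 0.4, -0.7]
width: 87.8
t 19.45 pos [603.3 223.9   9.7] yaw 0.007 tilt [ 0.021 -0.007 -1.   ] w 87.8 F [-0.3  0.4 -0.7] q [ 0.34  0.69  1.69 -0.02  0.74  1.92]
world D [ 14.2   1.6 -12.7] | turn units 0.07 | shift now units [ 0.28 -0.03  0.26] | shift after turn [ 0.28 -0.03  0.26]
```

```bash
python3 -m crank '[{"travel":[0.28,-0.03,0.12],"turn":0},{"travel":[0,0,0.12],"turn":0},{"travel":[0,0,0],"turn":0},{"travel":[0,0,0],"turn":0}]'; python3 go.py 617.5 225.5 -3 0
```

```text
t: 19.85
ee_pos: [616.3, 226.2, 0.4]
orientation: [3.134, 0.012, 0.034]
ft_force: [0.4, -0.7, -0.6]
width: 87.8
t 19.85 pos [6.163e+02 2.262e+02 4.000e-01] yaw 0.008 tilt [ 0.022 -0.007 -1.   ] w 87.8 F [ 0.4 -0.7 -0.6] q [ 0.34  0.72  1.66 -0.02  0.74  1.92]
world D [ 1.2 -0.7 -3.4] | turn units 0.08 | shift now units [0.02 0.01 0.07] | shift after turn [0.02 0.01 0.07]
```

```bash
python3 -m crank '[{"travel":[0.02,0.01,0],"turn":0},{"travel":[0,0,0],"turn":0},{"travel":[0,0,0],"turn":0},{"travel":[0,0,0],"turn":0},{"travel":[0,0,0],"turn":0},{"travel":[0,0,0],"turn":0}]' -1; python3 go.py 445 -231.5 120 1.52
```

```text
t: 20.45
ee_pos: [616.9, 225.8, 2.0]
orientation: [3.135, 0.012, 0.036]
ft_force: [-0.2, 0.1, -0.4]
width: 63.5
t 20.45 pos [616.9 225.8   2. ] yaw 0.008 tilt [ 0.023 -0.006 -1.   ] w 63.5 F [-0.2  0.1 -0.4] q [ 0.34  0.72  1.66 -0.02  0.75  1.92]
world D [-171.9 -457.3  118. ] | turn units -15.12 | shift now units [-3.46  9.13 -2.38] | shift after turn [-9.32 -2.91 -2.38]
```

```bash
python3 -m crank '[{"travel":[0,0,-0.3],"turn":0},{"travel":[0,0,-0.6],"turn":0},{"travel":[0,0,-0.7],"turn":0},{"travel":[0,0,-0.7],"turn":0},{"travel":[-0.28,0.7,0],"turn":0},{"travel":[-0.28,0.7,0],"turn":0},{"travel":[-0.28,0.7,0],"turn":0},{"travel":[-0.28,0.7,0],"turn":0},{"travel":[-0.28,0.7,0],"turn":0},{"travel":[-0.28,0.7,0],"turn":0},{"travel":[-0.28,0.7,0],"turn":0},{"travel":[-0.28,0.7,0],"turn":0},{"travel":[-0.28,0.7,0],"turn":0},{"travel":[-0.28,0.7,0],"turn":0},{"travel":[-0.28,0.7,0],"turn":0},{"travel":[0,0,0],"turn":0}]'; python3 go.py 444.7 -231.6 110 1.516
```

```text
t: 22.05
ee_pos: [460.1, -172.4, 134.5]
orientation: [3.133, 0.02, 0.057]
ft_force: [-0.2, 0.5, -2.1]
width: 63.6
t 22.05 pos [ 460.1 -172.4  134.5] yaw 0.013 tilt [ 0.036 -0.008 -0.999] w 63.6 F [-0.2  0.5 -2.1] q [-0.39  0.31  2.    0.01  0.8   1.16]
world D [-15.4 -59.2 -24.5] | turn units -15.03 | shift now units [-0.34  1.18  0.49] | shift after turn [-1.2  -0.26  0.49]
```

```bash
python3 -m crank '[{"travel":[0,0,0],"turn":-1},{"travel":[0,0,0],"turn":-1},{"travel":[0,0,0],"turn":-1},{"travel":[0,0,0],"turn":-1},{"travel":[0,0,0],"turn":-1},{"travel":[0,0,0],"turn":-1},{"travel":[0,0,0],"turn":-1},{"travel":[0,0,0],"turn":-1},{"travel":[0,0,0],"turn":-1},{"travel":[0,0,0],"turn":-1},{"travel":[0,0,0],"turn":-1},{"travel":[0,0,0],"turn":-1},{"travel":[0,0,0],"turn":-1},{"travel":[0,0,0],"turn":-1},{"travel":[0,0,0],"turn":-1},{"travel":[0,0,0],"turn":0}]'; python3 go.py 444.7 -231.6 110 1.516
```

```text
t: 23.65
ee_pos: [462.8, -166.4, 147.1]
orientation: [2.188, 2.199, 0.041]
ft_force: [-0.2, -0.0, -2.5]
width: 63.9
t 23.65 pos [ 462.8 -166.4  147.1] yaw 1.575 tilt [ 0.047 -0.009 -0.999] w 63.9 F [-0.2 -0.  -2.5] q [-0.38  0.29  1.99  0.01  0.81 -0.39]
world D [-18.1 -65.2 -37.1] | turn units 0.59 | shift now units [-1.3  -0.4   0.74] | shift after turn [-1.32 -0.33  0.74]
```

```bash
python3 -m crank '[{"travel":[-0.65,-0.15,0.2],"turn":0.3},{"travel":[-0.65,-0.15,0.2],"turn":0.3},{"travel":[0,0,0.2],"turn":0},{"travel":[0,0,0],"turn":0}]'; python3 go.py 444.7 -231.6 4 1.516
python3 - <<'E'
from h import *
im=imaging.get_image('wrist'); cv2.imwrite('pics/w13.png',im)
c=cam('wrist')
yaw=-.055;R=np.array([[np.cos(yaw),-np.sin(yaw)],[np.sin(yaw),np.cos(yaw)]]);ctr=np.array([448.8,-156.7])
for q in [(55,110),(-55,110),(55,-110),(42,46),(-42,46),(42,-46),(30,30)]: print(q,proj(c,[*(ctr+R@q),0]).round(1))
E
```

```text
t: 24.05
ee_pos: [450.2, -231.7, 118.6]
orientation: [2.261, 2.12, 0.047]
ft_force: [-0.7, 0.5, -1.3]
width: 63.8
t 24.05 pos [ 450.2 -231.7  118.6] yaw 1.506 tilt [ 0.05  -0.01  -0.999] w 63.8 F [-0.7  0.5 -1.3] q [-0.51  0.35  1.98  0.02  0.76 -0.46]
world D [-5.500e+00  1.000e-01 -1.146e+02] | turn units -0.10 | shift now units [ 0.01 -0.23  2.28] | shift after turn [ 0.01 -0.23  2.28]
(55, 110) [[297.4  -3.2]]
(-55, 110) [[183.5  -4.5]]
(55, -110) [[291.  209.5]]
(42, 46) [[282.9  68.1]]
(-42, 46) [[201.4  68.2]]
(42, -46) [[281.3 156.5]]
(30, 30) [[271.3  84.6]]
```

View pics/w13.png

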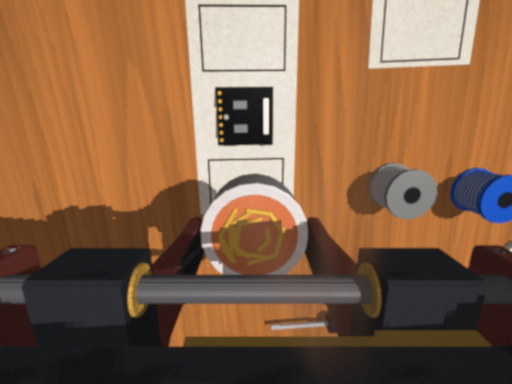

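```bash
python3 -m crank '[{"travel":[-0.02,-0.1,0.5],"turn":0},{"travel":[0,-0.06,0.5],"turn":0},{"travel":[0,-0.04,0.5],"turn":0},{"travel":[0,0,0.3],"turn":0},{"travel":[0,0,0],"turn":0},{"travel":[0,0,0],"turn":0}]'; python3 go.py 445.7 -232.8 4 1.516
```

```text
t: 24.7
ee_pos: [450.0, -229.4, 30.6]
orientation: [2.254, 2.117, 0.052]
ft_force: [-0.6, 0.8, -1.3]
width: 63.5
t 24.70 pos [ 450.  -229.4   30.6] yaw 1.508 tilt [ 0.057 -0.013 -0.998] w 63.5 F [-0.6  0.8 -1.3] q [-0.51  0.51  2.03  0.03  0.55 -0.47]
world D [ -4.3  -3.4 -26.6] | turn units -0.08 | shift now units [-0.07 -0.11  0.53] | shift after turn [-0.07 -0.11  0.53]
```

```bash
python3 -m crank '[{"travel":[-0.07,-0.12,0.2],"turn":0},{"travel":[0,0,0.2],"turn":0},{"travel":[0,0,0],"turn":0},{"travel":[0,0,0],"turn":0}]'; python3 go.py 445.7 -232.8 4 1.516
```

```text
t: 25.1
ee_pos: [446.5, -233.2, 11.4]
orientation: [2.251, 2.115, 0.054]
ft_force: [0.4, -0.3, -2.0]
width: 63.7
t 25.10 pos [ 446.5 -233.2   11.4] yaw 1.508 tilt [ 0.061 -0.015 -0.998] w 63.7 F [ 0.4 -0.3 -2. ] q [-0.52  0.55  2.04  0.04  0.5  -0.49]
world D [-0.8  0.4 -7.4] | turn units -0.08 | shift now units [ 0.01 -0.03  0.15] | shift after turn [ 0.01 -0.03  0.15]
```

```bash
python3 -m crank '[{"travel":[0.01,-0.03,0.12],"turn":0},{"travel":[0,0,0],"turn":0},{"travel":[0,0,0],"turn":0}]'; python3 go.py 445.7 -232.8 4 1.516
```

```text
t: 25.4
ee_pos: [445.7, -233.0, 5.2]
orientation: [2.251, 2.114, 0.054]
ft_force: [-0.7, 0.2, -1.2]
width: 63.7
t 25.40 pos [ 445.7 -233.     5.2] yaw 1.508 tilt [ 0.062 -0.015 -0.998] w 63.7 F [-0.7  0.2 -1.2] q [-0.52  0.56  2.04  0.04  0.48 -0.49]
world D [ 0.   0.2 -1.2] | turn units -0.08 | shift now units [ 0.01 -0.    0.02] | shift after turn [ 0.01 -0.    0.02]
```

```bash
python3 -m crank '[{"travel":[0,0,0.02],"turn":0},{"travel":[0,0,0],"turn":0},{"travel":[0,0,0],"turn":0},{"travel":[0,0,0],"turn":0},{"travel":[0,0,0],"turn":0},{"travel":[0,0,-0.2],"turn":0},{"travel":[0,0,-0.5],"turn":0},{"travel":[0,0,-0.7],"turn":0},{"travel":[0,0,-0.7],"turn":0},{"travel":[0,0,0],"turn":0},{"travel":[0,0,0],"turn":0}]' 1; python3 go.py 613.5 -247 120 1.516
python3 - <<'E'
from h import *
im=imaging.get_image('wrist'); cv2.imwrite('pics/w14.png',im)
E
```

```text
t: 26.5
ee_pos: [439.2, -231.6, 115.6]
orientation: [2.25, 2.113, 0.055]
ft_force: [-0.7, 0.6, -0.8]
width: 88.0
t 26.50 pos [ 439.2 -231.6  115.6] yaw 1.508 tilt [ 0.063 -0.016 -0.998] w 88.0 F [-0.7  0.6 -0.8] q [-0.52  0.34  2.02  0.03  0.72 -0.48]
world D [174.3 -15.4   4.4] | turn units -0.08 | shift now units [-0.09  3.5   0.14] | shift after turn [-0.12  3.5   0.14]
```

View pics/w14.png

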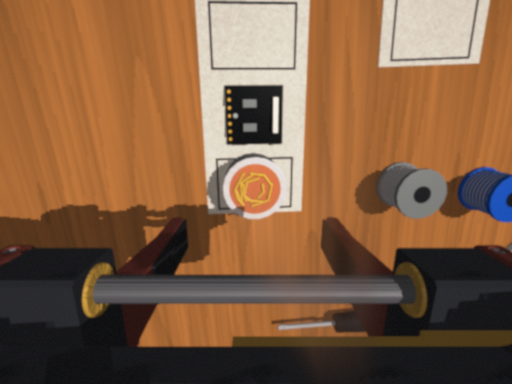

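Run:
```python
from h import *
c=cam('wrist')
u=lambda p,z:unproj(c,p,z)[:2].round(1)
print('tin',u((254.5,187),38), 'outline', [u(p,0) for p in [(217,159),(292,158),(292.5,209)]])
tl,tr=u((217,159),0),u((292,158),0); m=(tl+tr)/2; d=(tr-tl)/np.linalg.norm(tr-tl); print('centre',m+29*np.array([d[1],-d[0]]))
print('spool', u((423,194.5),44))
```

```text
tin [ 443.8 -227.5] outline [array([ 406.2, -202.6]), array([ 489.9, -207.6]), array([ 489.1, -268.5])]
centre [ 446.32070523 -234.04839442]
spool [ 616.4 -247.8]
```

Run:
```python
import cv2,numpy as np
s=cv2.imread('pics/w14.png'); cv2.imwrite('pics/w14z.png',cv2.resize(s[145:230,200:310],None,fx=7,fy=7,interpolation=cv2.INTER_CUBIC))
```

```text
(no output)
```

View pics/w14z.png

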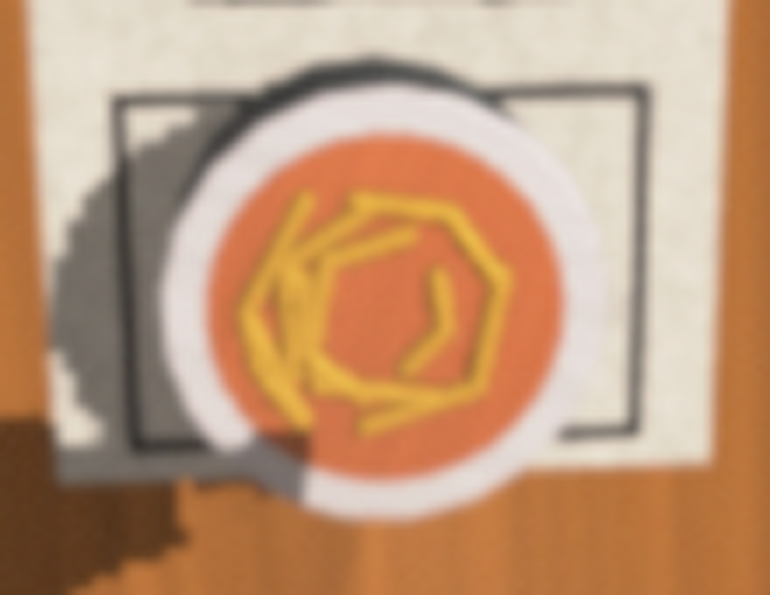

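Run:
```python
from rect import *
rect('wrist',[(118,98),(645,90),(636,432),(138,445)],0,200,145,7)
c=cam('wrist')
for p,z in [((383,303),38),((383,84),38),((383,521),38),((160,303),38),((602,303),38),((370,57),0),((370,57),1)]:
    print(p,z,unproj(c,(200+p[0]/7-.43,145+p[1]/7-.43),z).round(1))
```

```text
[ 446.2 -233.5] [(np.float64(84.1), np.float64(3.084)), (np.float64(58.1), np.float64(1.521)), (np.float64(83.8), np.float64(3.084)), (np.float64(58.1), np.float64(1.526))]
(383, 303) 38 [ 443.5 -228.4   38. ]
(383, 84) 38 [ 445.5 -197.    38. ]
(383, 521) 38 [ 441.4 -261.8   38. ]
(160, 303) 38 [ 411.8 -225.9   38. ]
(602, 303) 38 [ 475.1 -231.    38. ]
(370, 57) 0 [ 445.8 -198.5    0. ]
(370, 57) 1 [ 445.7 -198.3    1. ]
```

```bash
python3 -m crank '[{"travel":[0,0.6,0],"turn":0},{"travel":[0,0.7,0.02],"turn":0},{"travel":[-0.03,0.7,0.02],"turn":0},{"travel":[-0.03,0.7,0.02],"turn":0},{"travel":[-0.03,0.7,0.02],"turn":0},{"travel":[0,0,0],"turn":0},{"travel":[0,0,0],"turn":0}]' 0.727; python3 go.py 615 -247.3 120 1.516
python3 - <<'E'
from h import *
im=imaging.get_image('wrist'); cv2.imwrite('pics/w15.png',im)
E
```

```text
t: 27.25
ee_pos: [608.2, -244.3, 110.9]
orientation: [2.262, 2.122, 0.045]
ft_force: [-0.9, -0.3, -0.4]
width: 76.1
t 27.25 pos [ 608.2 -244.3  110.9] yaw 1.507 tilt [ 0.048 -0.009 -0.999] w 76.1 F [-0.9 -0.3 -0.4] q [-0.41  0.55  1.65  0.01  0.89 -0.35]
world D [ 6.8 -3.   9.1] | turn units -0.09 | shift now units [-0.05  0.15 -0.17] | shift after turn [-0.05  0.15 -0.17]
```

View pics/w15.png

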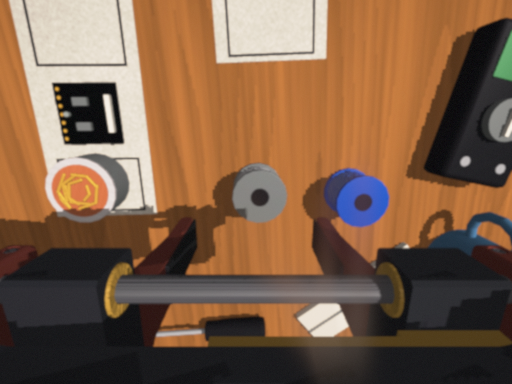

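Run:
```python
from h import *
c=cam('wrist')
for p,z in [((259.5,195.5),44),((260,197),44),((232,196),44),((287,196),44),((362,202),44),((440,240),90),((400,250),50)]: print(p,unproj(c,p,z).round(1))
s=cam('scene'); print(unproj(s,(105,240),50), unproj(s,(85,250),0),unproj(s,(107,205),10))
```

```text
(259.5, 195.5) [ 615.2 -245.7   44. ]
(260, 197) [ 615.6 -247.2   44. ]
(232, 196) [ 588.6 -244.1   44. ]
(287, 196) [ 642.  -248.3   44. ]
(362, 202) [ 717.  -260.5   44. ]
(440, 240) [ 765.9 -284.    90. ]
(400, 250) [ 756.7 -314.    50. ]
[ 857.59867978 -299.52511782   50.        ] [ 871.90763184 -363.52948281    0.        ] [ 733.36510166 -395.68656878   10.        ]
```

```bash
python3 -m crank '[{"travel":[-0.04,0.05,0.4],"turn":0},{"travel":[0,0,0.5],"turn":0},{"travel":[0,0,0.5],"turn":0},{"travel":[0,0,0.4],"turn":0},{"travel":[0,0,0],"turn":0},{"travel":[0,0,0],"turn":0}]'; python3 go.py 615.4 -246.5 -6 1.516
```

```text
t: 27.9
ee_pos: [606.1, -246.3, 16.9]
orientation: [2.27, 2.124, 0.04]
ft_force: [1.1, -0.7, 1.9]
width: 75.9
t 27.90 pos [ 606.1 -246.3   16.9] yaw 1.504 tilt [ 0.041 -0.006 -0.999] w 75.9 F [ 1.1 -0.7  1.9] q [-0.41  0.69  1.68  0.02  0.74 -0.35]
world D [  9.3  -0.2 -22.9] | turn units -0.12 | shift now units [0.01 0.17 0.46] | shift after turn [0.01 0.17 0.46]
```

```bash
python3 -m crank '[{"travel":[0,0.19,0],"turn":0},{"travel":[0,0,0],"turn":0},{"travel":[0,0,0.2],"turn":0},{"travel":[0,0.01,0.2],"turn":0},{"travel":[0,0,0],"turn":0},{"travel":[0,0,0],"turn":0}]'; python3 go.py 615.4 -246.5 -6 1.516
python3 - <<'E'
from h import *
im=imaging.get_image('side'); s=imaging.get_image('scene')
a=cv2.resize(im[90:190,220:320],(400,400),interpolation=cv2.INTER_CUBIC); b=cv2.resize(s[130:230,130:230],(400,400),interpolation=cv2.INTER_CUBIC)
cv2.imwrite('pics/c16.png',np.hstack([a,b]))
E
```

```text
t: 28.5
ee_pos: [619.1, -248.1, -0.4]
orientation: [2.267, 2.121, 0.043]
ft_force: [-0.7, 0.9, -0.2]
width: 76.3
t 28.50 pos [ 6.191e+02 -2.481e+02 -4.000e-01] yaw 1.504 tilt [ 0.045 -0.008 -0.999] w 76.3 F [-0.7  0.9 -0.2] q [-0.4   0.72  1.65  0.02  0.72 -0.35]
world D [-3.7  1.6 -5.6] | turn units -0.12 | shift now units [ 0.03 -0.08  0.11] | shift after turn [ 0.03 -0.08  0.11]
```

View pics/c16.png

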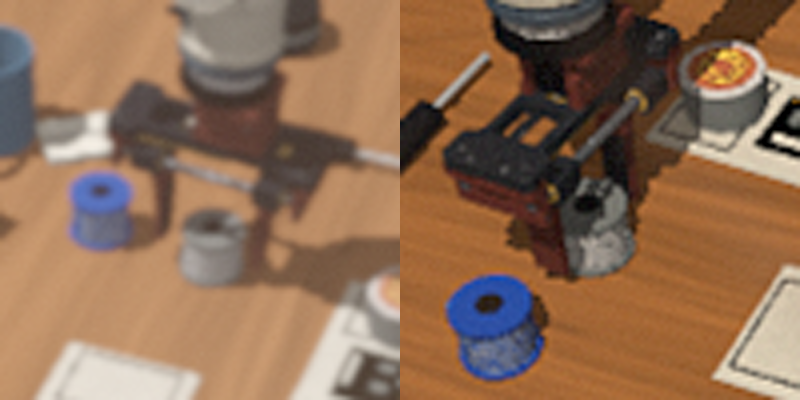

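```bash
python3 -m crank '[{"travel":[0.03,-0.08,0.11],"turn":0},{"travel":[0,0,0],"turn":0}]'; python3 go.py 615.4 -246.5 -6 1.516;  python3 -m crank '[{"travel":[0,0,0],"turn":0},{"travel":[0,0,0],"turn":0},{"travel":[0,0,0],"turn":0},{"travel":[0,0,0],"turn":0},{"travel":[0,0,0],"turn":0},{"travel":[0,0,0],"turn":0},{"travel":[0,0,0],"turn":0}]' -1; python3 go.py 642 69.5 120 1.55
```

```text
t: 28.8
ee_pos: [615.1, -246.2, -6.2]
orientation: [2.267, 2.12, 0.043]
ft_force: [-0.5, 1.0, -0.1]
width: 76.4
t 28.80 pos [ 615.1 -246.2   -6.2] yaw 1.504 tilt [ 0.045 -0.008 -0.999] w 76.4 F [-0.5  1.  -0.1] q [-0.4   0.73  1.67  0.02  0.7  -0.35]
world D [ 0.3 -0.3  0.2] | turn units -0.12 | shift now units [-0.01  0.01 -0.  ] | shift after turn [-0.01  0.01 -0.  ]
t: 29.5
ee_pos: [615.3, -246.3, -6.0]
orientation: [2.267, 2.12, 0.043]
ft_force: [0.5, -0.5, -0.6]
width: 52.7
t 29.50 pos [ 615.3 -246.3   -6. ] yaw 1.504 tilt [ 0.046 -0.008 -0.999] w 52.7 F [ 0.5 -0.5 -0.6] q [-0.4   0.73  1.67  0.02  0.7  -0.35]
world D [ 26.7 315.8 126. ] | turn units -0.46 | shift now units [ 6.32  0.23 -2.54] | shift after turn [ 6.31  0.52 -2.54]
```

```bash
python3 -m crank '[{"travel":[0,0,-0.3],"turn":0},{"travel":[0,0,-0.6],"turn":0},{"travel":[0,0,-0.7],"turn":0},{"travel":[0,0,-0.7],"turn":-0.3},{"travel":[0.5,0.05,0],"turn":0},{"travel":[0.7,0.06,0],"turn":0},{"travel":[0.7,0.06,0],"turn":0},{"travel":[0.7,0.06,0],"turn":0},{"travel":[0.7,0.06,0],"turn":0},{"travel":[0.7,0.06,0],"turn":0},{"travel":[0.7,0.06,0],"turn":0},{"travel":[0.7,0.06,0],"turn":0},{"travel":[0.7,0.06,0],"turn":0},{"travel":[0,0,0],"turn":0},{"travel":[0,0,0],"turn":0}]'; python3 go.py 641.5 67.5 110 1.55
python3 - <<'E'
from h import *
im=imaging.get_image('wrist'); cv2.imwrite('pics/w17.png',im)
c=cam('wrist')
yaw=-.02;R=np.array([[np.cos(yaw),-np.sin(yaw)],[np.sin(yaw),np.cos(yaw)]]);ctr=np.array([640.,-8])
for q in [(42,46),(-42,46),(42,104),(-42,104),(55,110),(-55,110)]: print(q,proj(c,[*(ctr+R@q),0]).round(1))
E
```

```text
t: 31.0
ee_pos: [649.6, 68.7, 128.7]
orientation: [2.23, 2.146, 0.053]
ft_force: [-0.0, -0.6, -1.7]
width: 53.0
t 31.00 pos [649.6  68.7 128.7] yaw 1.532 tilt [ 0.057 -0.009 -0.998] w 53.0 F [-0.  -0.6 -1.7] q [ 0.09  0.52  1.66 -0.02  0.91  0.14]
world D [ -8.1  -1.2 -18.7] | turn units -0.18 | shift now units [-0.03 -0.18  0.36] | shift after turn [-0.02 -0.18  0.36]
(42, 46) [[277.1 203.5]]
(-42, 46) [[208.2 206. ]]
(42, 104) [[277.3 156.3]]
(-42, 104) [[204.9 158.4]]
(55, 110) [[288.4 150.9]]
(-55, 110) [[193.1 153.5]]
```

View pics/w17.png

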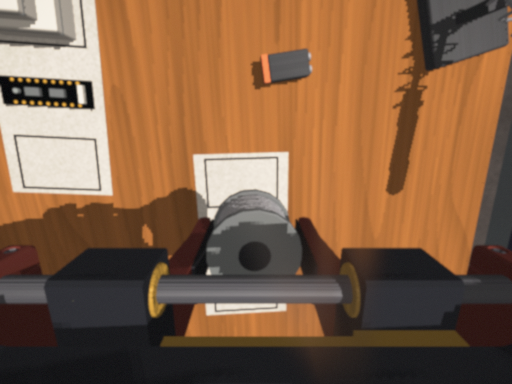

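```bash
python3 go.py 641.5 67 -3 1.55; python3 -m crank '[{"travel":[-0.02,-0.12,0.5],"turn":0},{"travel":[0,-0.1,0.6],"turn":0},{"travel":[0,-0.05,0.6],"turn":0},{"travel":[0,0,0.3],"turn":0},{"travel":[0,0,0],"turn":0},{"travel":[0,0,0],"turn":0}]'; python3 go.py 641.5 67 -3 1.55
```

```text
t 31.05 pos [649.8  68.5 128.8] yaw 1.531 tilt [ 0.057 -0.009 -0.998] w 52.8 F [ 1.3  0.7 -1.1] q [ 0.09  0.52  1.66 -0.02  0.91  0.14]
world D [  -8.3   -1.5 -131.8] | turn units -0.19 | shift now units [-0.02 -0.31  2.62] | shift after turn [-0.01 -0.31  2.62]
t: 31.65
ee_pos: [644.2, 60.4, 29.7]
orientation: [2.236, 2.134, 0.059]
ft_force: [0.4, -0.0, -1.4]
width: 52.9
t 31.65 pos [644.2  60.4  29.7] yaw 1.524 tilt [ 0.062 -0.01  -0.998] w 52.9 F [ 0.4 -0.  -1.4] q [ 0.08  0.65  1.71 -0.02  0.72  0.15]
world D [ -2.7   6.6 -32.7] | turn units -0.26 | shift now units [ 0.13 -0.1   0.65] | shift after turn [ 0.14 -0.1   0.65]
```

```bash
python3 -m crank '[{"travel":[0.13,-0.08,0.2],"turn":0},{"travel":[0,-0.02,0.25],"turn":0},{"travel":[0,0,0],"turn":0},{"travel":[0,0,0],"turn":0}]'; python3 go.py 641.5 67 -3 1.55
```

```text
t: 32.05
ee_pos: [643.3, 67.3, 8.5]
orientation: [2.234, 2.131, 0.066]
ft_force: [0.5, -0.0, -1.1]
width: 52.9
t 32.05 pos [643.3  67.3   8.5] yaw 1.524 tilt [ 0.068 -0.009 -0.998] w 52.9 F [ 0.5 -0.  -1.1] q [ 0.09  0.68  1.72 -0.03  0.67  0.16]
world D [ -1.8  -0.3 -11.5] | turn units -0.26 | shift now units [-0.01 -0.05  0.23] | shift after turn [-0.01 -0.05  0.23]
```

```bash
python3 -m crank '[{"travel":[0,-0.04,0.1],"turn":0},{"travel":[0,0,0.1],"turn":0},{"travel":[0,0,0],"turn":0},{"travel":[0,0,0],"turn":0}]'; python3 go.py 641.5 67 -4 1.55
```

```text
t: 32.45
ee_pos: [642.4, 67.6, -1.8]
orientation: [2.233, 2.131, 0.067]
ft_force: [-0.1, 0.0, -1.2]
width: 53.0
t 32.45 pos [642.4  67.6  -1.8] yaw 1.524 tilt [ 0.069 -0.009 -0.998] w 53.0 F [-0.1  0.  -1.2] q [ 0.09  0.7   1.72 -0.03  0.65  0.16]
world D [-0.9 -0.6 -2.2] | turn units -0.26 | shift now units [-0.01 -0.02  0.04] | shift after turn [-0.01 -0.02  0.04]
```

```bash
python3 -m crank '[{"travel":[0,-0.01,0.06],"turn":0},{"travel":[0,0,0],"turn":0},{"travel":[0,0,0],"turn":0}]'; python3 go.py 641.5 67 -4 1.55; python3 -m crank '[{"travel":[0,0,0],"turn":0},{"travel":[0,0,0],"turn":0},{"travel":[0,0,0],"turn":0},{"travel":[0,0,0],"turn":0},{"travel":[0,0,0],"turn":0},{"travel":[0,0,0],"turn":0},{"travel":[0,0,-0.2],"turn":0},{"travel":[0,0,-0.4],"turn":0},{"travel":[0,0,-0.7],"turn":0},{"travel":[0,0,-0.7],"turn":0},{"travel":[0,0,0],"turn":0},{"travel":[0,0,0],"turn":0}]' 1; python3 go.py 641.5 67 120 1.55
python3 - <<'E'
from h import *
im=imaging.get_image('wrist'); cv2.imwrite('pics/w18.png',im)
E
```

```text
t: 32.75
ee_pos: [642.3, 67.5, -4.9]
orientation: [2.233, 2.131, 0.067]
ft_force: [-0.6, 0.8, -1.1]
width: 52.8
t 32.75 pos [642.3  67.5  -4.9] yaw 1.524 tilt [ 0.069 -0.009 -0.998] w 52.8 F [-0.6  0.8 -1.1] q [ 0.09  0.7   1.72 -0.03  0.65  0.16]
world D [-0.8 -0.5  0.9] | turn units -0.26 | shift now units [-0.01 -0.01 -0.02] | shift after turn [-0.01 -0.01 -0.02]
t: 33.95
ee_pos: [635.4, 68.5, 101.5]
orientation: [2.232, 2.13, 0.069]
ft_force: [0.9, -0.1, -0.3]
width: 88.1
t 33.95 pos [635.4  68.5 101.5] yaw 1.524 tilt [ 0.07  -0.009 -0.997] w 88.1 F [ 0.9 -0.1 -0.3] q [ 0.1   0.54  1.71 -0.02  0.82  0.16]
world D [ 6.1 -1.5 18.5] | turn units -0.26 | shift now units [-0.03  0.15 -0.36] | shift after turn [-0.03  0.15 -0.36]
```

View pics/w18.png

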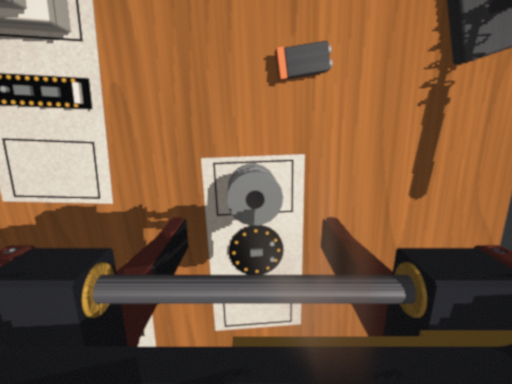

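```bash
python3 - <<'E'
from rect import *
rect('wrist',[(214,162),(293,160),(293,212),(217,214)],0,0,0,1)
c=cam('wrist')
for p in [(255.5,197),(228,197),(283,197)]: print(unproj(c,p,44).round(1))
E
python3 -m crank '[{"travel":[0,-0.4,-0.7],"turn":0},{"travel":[0,-0.6,-0.7],"turn":0},{"travel":[0,-0.7,-0.7],"turn":0},{"travel":[0,-0.7,-0.5],"turn":0},{"travel":[0.3,-0.6,0],"turn":0},{"travel":[0.3,-0.6,0],"turn":0},{"travel":[0,0,0],"turn":0},{"travel":[0,0,0],"turn":0}]'
python3 - <<'E'
from h import *
for n in ['scene','side']:
    im=imaging.get_image(n); cv2.imwrite(f'pics/{n}20.png',im)
s=cv2.imread('pics/scene20.png'); cv2.imwrite('pics/sc20z.png',cv2.resize(s[110:270,100:440],(800,376),interpolation=cv2.INTER_CUBIC))
E
```

```text
[642.4  66.1] [(np.float64(84.5), np.float64(3.108)), (np.float64(59.5), np.float64(1.564)), (np.float64(85.9), np.float64(3.096)), (np.float64(58.5), np.float64(1.54))]
[640.1  68.8  44. ]
[614.5  70.6  44. ]
[666.   67.1  44. ]
t: 34.8
ee_pos: [438.9, 108.0, 214.4]
orientation: [2.239, 2.135, 0.053]
ft_force: [0.4, 0.7, 0.3]
width: 87.7
```

View pics/sc20z.png

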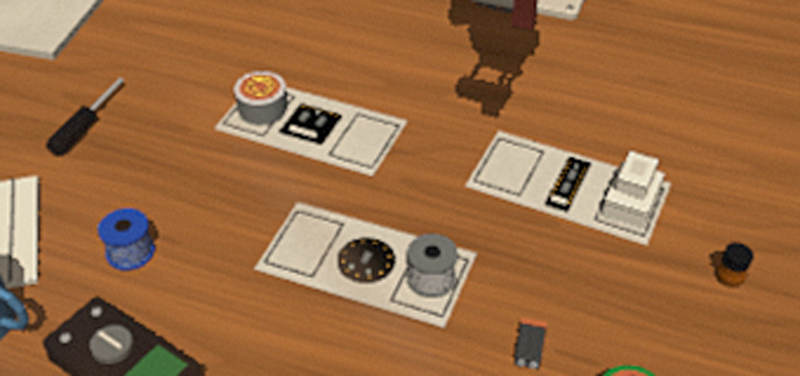

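View pics/side20.png

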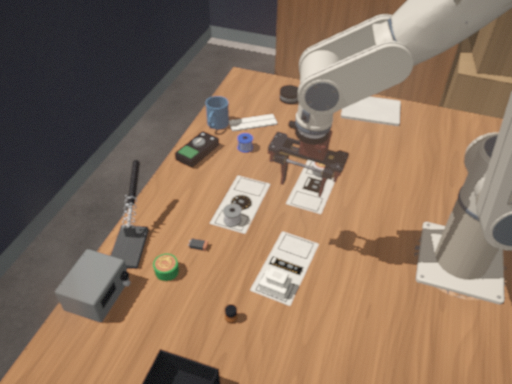

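Run:
```python
import cv2
s=cv2.imread('pics/scene20.png'); cv2.imwrite('pics/t20.png',cv2.resize(s[130:185,185:280],None,fx=8,fy=8,interpolation=cv2.INTER_CUBIC))
```

```text
(no output)
```

View pics/t20.png

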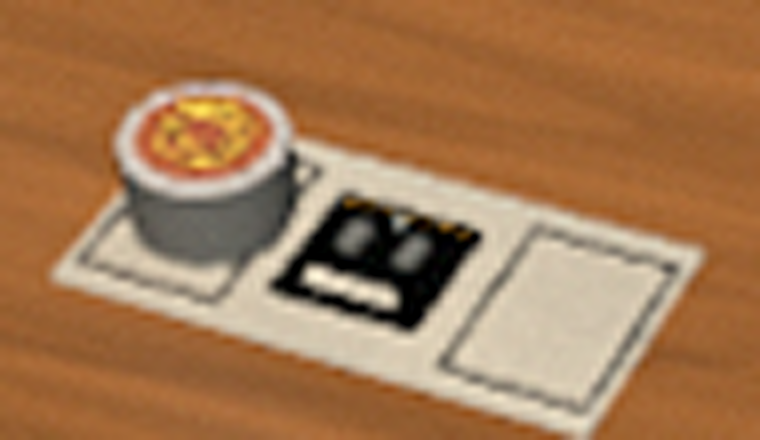

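Run:
```python
from h import *
c=cam('scene'); a=np.linspace(0,2*np.pi,90)
def ring(x,y,z,r): 
    p=proj(c,np.c_[x+r*np.cos(a),y+r*np.sin(a),0*a+z]); return ((p-[185,130])*8+3.5)
for x,y in [(444.7,-231.6),(442,-228)]:
    t=ring(x,y,38,32.5);b=ring(x,y,0,32.5); print((t.min(0)).round(),t.max(0).round(),'base bottom',b.max(0).round())
```

```text
[107.  80.] [282. 189.] base bottom [290. 268.]
[119.  78.] [294. 187.] base bottom [301. 265.]
```

Run:
```python
from workcell import workorder, ctrl
print(ctrl.get_obs()['t']); print(workorder.close_job())
```

```text
34.9
the job is handed in; nothing more can be done
None
```

All four items are in place, and I handed the job in at about 35 s of the 106 s allowed. `close_job` gives no verdict, so these are my own camera measurements.

| Item | Offset at last check | Tolerance |
|---|---|---|
| Spool, left of the round board | about 3 mm from outline centre | 12 mm |
| Tip-cleaner tin, right of the square board | about 2–3 mm in x, 3–5 mm in y | 12 mm |
| Large box, left of the long board, lengthwise | about 1 mm, yaw within about 0.02 rad | 12 mm, 0.26 rad |
| Small box, on top of the large one | about 3 mm from the large box's centre | 10 mm, 0.26 rad |

- **Bystanders:** the jar, battery, screwdriver and both look-alikes look unmoved in the final pictures. I did not measure their positions again.
- **Failed grasp:** my first attempt on the large box closed above it. The pictures put the fingertips about 11 mm behind the reported TCP, where the description says 17 mm ahead. I grasped lower from then on, and every later grip held.
- **Tilt:** the tool built up a tilt of up to 0.07 rad as it moved. Everything looks upright after release.
- **Tin:** the views differ by a few millimetres on where it stands, all within tolerance.

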